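# Clear the chip board and stand its tools in the caddy

## Robot

A 7-joint arm with a two-finger parallel gripper is mounted at the origin on the work surface. World frame = base frame: x ahead of the robot, y to its left, z up, the work surface at z = 0. Lengths are in m, angles in rad, forces in N, time in s.
With the tool pointing down it reaches from about 0.4 to 0.875 m from the base axis. Payload 6.5 kg.
Tool frame: the origin (TCP) lies on the centre line of the jaws, within the pads' length; the fingertips stand 17 mm ahead of it and the grasp point (between the pads) lies 2 mm behind it; z points along the fingers, y is the line along which they close (so a half turn about z gives the same grasp; the last joint's range is limited). The gripper opens to 85 mm and grips with 20 to 120 N. Pads are 22 mm wide; open, the fingers measure 114 mm over their backs; the gripper's body (76 mm by 85 mm) begins 54 mm behind the grasp point. The pads swing forward as they close: fully open they stand 13 mm farther back than shut.
Start: joints at [1.083, 0.536, -0.004, 1.538, 0.003, 1.067, -0.071], TCP at [0.266, -0.593, 0.248] pointing down, gripper open.
Joint ranges: [-2.7, 2.7], [-0.37, 2.16], [-1.27, 1.26], [0.24, 2.4], [-1.31, 4.45], [0.19, 1.91], [-2.76, 2.76]. Speed limits (rad/s): [2.39, 2.39, 3.14, 3.14, 3.14, 3.14, 3.14].

## Interface

Orientations are given as a 3x3 rotation matrix whose columns are the frame's x, y, z axes.
In Python, from plant import readout, vision, close_job gives the robot as it stands.
- The arm moves only by the tool arm_command, never from a script. Its argument "rows" is a list of rows, each an object of numbers: "fingers": the opening, from 0 (shut) to 1 (fully open); "dx", "dy", "dz": the shift along the tool's x, y, z in units of 100 cm (1.0 is 100 cm); "twist": the turn about the tool's z in units of 90 degrees (1.0 is 90 degrees). A call has 1 to 8 rows; each row shifts and turns the commanded pose from where the row before left it, along the tool's axes as they then stand; what a row does not reach is not made up. A row lasts 1/8 s, in which the tool goes at most 62.5 mm and 10.7 degrees, less where a joint would pass 70% of its speed; a pose out of reach is approached as far as the arm can. A call with a number of a shift or a turn outside -1 to 1 is refused whole. A call with a gripper value outside its range is refused whole. The fingers move at their own pace and stop on an object; the grip force is fixed at half the most. Time passes only in rows, so rows that do not move let the fingers close. It gives the time, the measured TCP pose, the force, the opening and the grip force at its end, in the units of the state.
- readout.state(): the state, without advancing time (a new reading comes with each control period).
- vision.grab_frame(name): name is "side" or "top"; returns the picture (480x640x3 uint8, red, green, blue); there is no depth.
- vision.get_calibration(name): a dict with "fovy" (degrees; the focal length in pixels is half the picture's height over the tangent of half this angle, whatever the lens; pixels are square), "cx", "cy" (the principal point, pixels), "distortion" ([k1, k2, p1, p2, k3] as OpenCV has them; the pictures are not rectified), "R" (3x3) and "t" (3): a world point X has camera coordinates R X + t. Camera axes: x right, y down, z forward; pixel columns grow to the right and rows downward; lengths in m; the calibration is good to about 2 mm. A picture is of the moment at which its call begins. get_calibration takes no time and is no camera call.
- close_job(): hands the job in; it is judged then, once.
The state is a dict: "clock": time; "joints": joint angles; "joint_vel": joint speeds; "joint_efforts": joint torques, N m; "ee_pos": TCP position; "eef_rot": TCP orientation; "force": force on the tool from outside, world axes, zero at the start; "torque": the same for the moment, N m; "finger_gap": opening from 0.0 (shut) to 1.0 (fully open); "grip_force": force on a finger pad.
Only numpy, scipy, OpenCV 4.12 (cv2) and the standard library are available. Lean on these libraries where they do the work, as an engineer would, in place of code of your own. Each camera call takes 0.05 s, during which the arm holds its last target. There are 200 camera calls.

## Task

Take the wooden scraper out of the leaning rack and, holding it, sweep all three wood chips off the board into the metal pan at its end; the chips are pushed with the scraper only, not with the gripper or the tamper. Then stand the scraper upright in the wide compartment of the steel caddy, and the tamper from the rack upright in the narrow compartment, both lowered to the bottom and not dropped. Leave the bottle, cup, jar, carton and can where they are.

Things in the scene. Friction and masses are not known exactly. Their poses are not given: they have to be found in the camera images.
- scraper: Wooden scraper, 190 mm long: head 72 wide (y) x 24 thick (x) x 50 tall with a straight steel-shod foot, then a straight handle 18 wide (y) x 24 thick (x) from z = 50 to 190. Origin: centre of the head's underside; z runs up the handle. Starts in one bay of the rack, leaning 35 degrees from vertical, head down. About 0.16 kg.
- tamper: Tamper, 180 mm long: a steel foot 36 wide (y) x 24 thick (x) x 45 tall, and a wooden handle 18 wide (y) x 24 thick (x) from 45 to 180 mm. Origin: centre of the foot's underside; z runs up the handle. Starts in the other bay of the rack, leaning 35 degrees, foot down. About 0.18 kg.
- rack: Fixed plywood rack left or right of the board, 180 wide (y), 150 deep, 125 mm high; origin under its middle, on the table. Tools lie on the +x face of a plank leaning 35 degrees, in two 78 mm bays at y = +43 and -43, feet on a ledge at x = 50, z = 30, handle tops leaning to -x (towards the robot). Ribs rise 16 mm off the plank, which ends 130 mm up the tools.
- caddy: Fixed steel caddy on the other side of the board from the rack: an open-topped box 44 (x) x 144 (y) x 94 mm high, walls 4 mm, with one partition across y. Origin: middle of its underside at table level.
- wide (a point): Centre of the floor of the caddy's wide compartment, 36 (x) x 84 (y) mm inside, 90 mm deep; axes as the caddy's; 4 mm above the table.
- narrow (a point): Centre of the floor of the caddy's narrow compartment, 36 (x) x 48 (y) mm inside, 90 mm deep; axes as the caddy's; 4 mm above the table.
- board: Fixed wooden board 240 (x) x 132 (y) x 24 mm thick, top at z = 24 mm, origin at table level under the board's middle. Fences 8 mm wide and 14 mm high run along both long sides, leaving a lane 116 mm wide. The end at x = -120 is open; at the end x = +120 mm the metal pan joins on.
- pan (a point): Centre of the floor of the fixed metal pan, 84 (x) x 126 (y) mm inside, at the board's +x end (x = 165 mm from the board's origin, 3 mm above the table); axes as the board's. The pan's rim beside the board is 20 mm high (below the board's top), its other walls 36 mm.
- chip0: Dark wood chip 42 x 26 x 12 mm lying on the board; origin at the centre of its underside.
- chip1: Dark wood chip 38 x 30 x 13 mm lying on the board; origin at the centre of its underside.
- chip2: Dark wood chip 44 x 24 x 12 mm lying on the board; origin at the centre of its underside.
- bottle: Bystander: green bottle, radius 31, height 200 mm, beyond the caddy; origin at the centre of its underside.
- cup: Bystander: red plastic cup, rim radius 42, height 110 mm, beyond the rack; origin at the centre of its underside.
- jar: Bystander: low jar with a black lid, radius 34, height 75 mm, on the robot's side of the board; origin at the centre of its underside.
- carton: Bystander: orange carton 40 x 65 x 130 mm high, on the robot's side of the caddy; origin at the centre of its underside.
- can: Bystander: can, radius 33, height 100 mm, on the robot's side of the rack; origin at the centre of its underside.
Mind the look-alikes: they are no part of the job. What is shaped like the scraper but blue is not meant. Several things look just like the caddy: the one meant starts farthest to the robot's left.

How it is judged:
By the outcome, as a careful person would: the job done as asked, in the order asked, and still so for the second after the job is handed in, with the robot touching nothing.
It also fails if it takes over 70 s, if anything falls off the work surface, if the arm or the gripper's body presses on something with over 40 N, if the wrist force passes 120 N, or if a joint passes its speed limit or range.

## Working session

There is one attempt and no reset: what is moved stays moved. The work goes in short steps, Python scripts to look and compute and a tool call to move; the robot and the scene stay as the last step left them, time stands still between calls to the robot, and variables do not carry over. Pictures are saved under pics/ and viewed, at most 10 in all, crops included, and the job is handed in when it is done.

Besides the shell and the picture viewer there is one more tool, called by a JSON object that holds its "api" and its "payload", one argument or row to a line. arm_command: Moves the arm, as the interface text tells. Its arguments: {"type":"object","properties":{"rows":{"type":"array"}},"required":["rows"]}

```bash
ls; mkdir -p pics; python3 - <<'E'
from plant import readout, vision
import cv2,json
for n in("top","side"):
    cv2.imwrite(f"pics/{n}0.png",vision.grab_frame(n)[:,:,::-1]); c=vision.get_calibration(n); print(n,c)
s=readout.state(); print(s)
E
```

```text
pics
top {'fovy': 51.3104560296909, 'cx': 316.90716790687463, 'cy': 244.55333240610818, 'distortion': array([-0.02156545,  0.        ,  0.        ,  0.        ,  0.        ]), 'R': array([[-0.02407415, -0.99962309, -0.01319505],
       [-0.99792625,  0.02481725, -0.05939118],
       [ 0.05969626,  0.0117379 , -0.99814757]]), 't': array([-0.02306783,  0.52597766,  1.28275844])}
side {'fovy': 46.19345014726921, 'cx': 316.1285708211018, 'cy': 235.47104279835426, 'distortion': array([-0.05994887,  0.        ,  0.        ,  0.        ,  0.        ]), 'R': array([[ 0.99347233, -0.11358289, -0.01056702],
       [-0.09232714, -0.74622157, -0.65926404],
       [ 0.06699578,  0.6559362 , -0.75183726]]), 't': array([-0.52599555,  0.07447038,  1.63155211])}
{'clock': 0.1, 'joints': array([ 1.08279668,  0.53710267, -0.0044332 ,  1.53879824,  0.0026193 ,
        1.06731507, -0.0711868 ]), 'joint_vel': array([ 1.53430147e-03, -1.18826037e-03,  6.17965791e-05, -2.86531773e-03,
        9.98734410e-04,  1.69307900e-04, -8.42946487e-04]), 'joint_efforts': array([ 1.66268987e-03, -5.84567750e+01,  1.05165973e+00, -2.59779990e+01,
        1.26519843e-02,  4.57946895e-03,  1.70763713e-05]), 'ee_pos': array([ 0.26586164, -0.59252631,  0.24748347]), 'eef_rot': array([[ 9.12316884e-01,  4.09484168e-01, -7.86783613e-04],
       [ 4.09484900e-01, -9.12315800e-01,  1.41354001e-03],
       [-1.38972867e-04, -1.61177243e-03, -9.99998691e-01]]), 'force': array([-0.26728058, -0.22870923, -0.4125062 ]), 'torque': array([-0.01072703, -0.02430257,  0.0026169 ]), 'grip_force': 0.0, 'finger_gap': 0.9993341728097734}
```

View pics/top0.png

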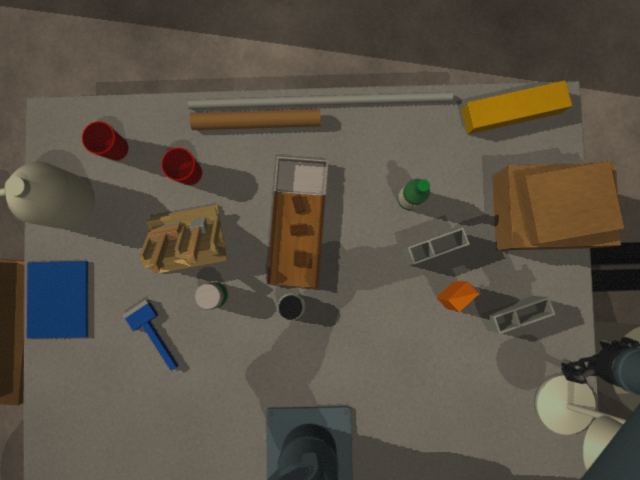

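View pics/side0.png

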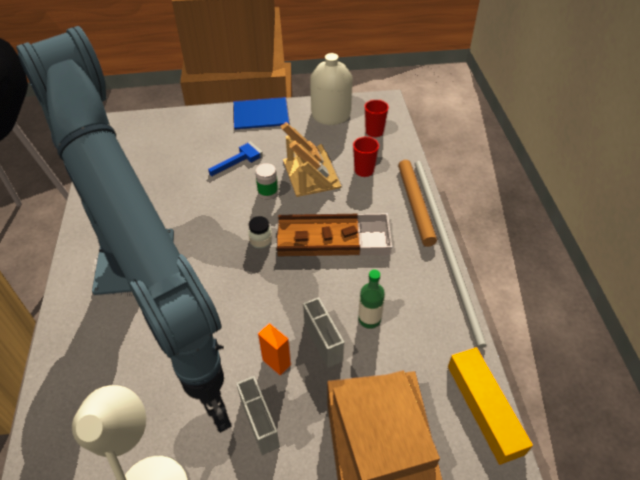

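Top view (up = +x, left = +y): the rack is at about (185,240), the board at (297,240) with the pan at (302,175), and three chips at (300,204), (299,231) and (302,259). There are two caddy look-alikes, at (438,246) and (524,315). The one at (438,246) is farther to the robot's left, with the bottle beyond it and the carton on its robot side, so it is the caddy meant. The scraper look-alike at (150,330) is blue, so it is ruled out. I'll confirm with an enlarged crop.

```bash
cat > h.py <<'E'
import numpy as np, cv2
from plant import vision, readout
def cal(n):
    c=vision.get_calibration(n); f=240/np.tan(np.radians(c["fovy"]/2))
    return np.array([[f,0,c["cx"]],[0,f,c["cy"]],[0,0,1.]]),c["distortion"],c["R"],c["t"]
def ray(n,uv):
    K,d,R,t=cal(n); p=cv2.undistortPoints(np.array(uv,float).reshape(-1,1,2),K,d)[:,0]
    return -R.T@t, np.c_[p,np.ones(len(p))]@R
def onz(n,uv,z):
    o,d=ray(n,uv); return o+d*((z-o[2])/d[:,2])[:,None]
def proj(n,X):
    K,d,R,t=cal(n); return cv2.projectPoints(np.array(X,float).reshape(-1,3),cv2.Rodrigues(R)[0],t,K,d)[0][:,0]
def tri(uvt,uvs):
    o1,d1=ray("top",uvt);o2,d2=ray("side",uvs);out=[]
    for a,b in zip(d1,d2):
        s=np.linalg.lstsq(np.c_[a,-b],o2-o1,rcond=None)[0]; out.append((o1+a*s[0]+o2+b*s[1])/2)
    return np.array(out)
E
python3 - <<'E'
import cv2,numpy as np
t=cv2.imread("pics/top0.png");s=cv2.imread("pics/side0.png")
def c(i,x,y): return cv2.resize(i[y:y+75,x:x+100],None,fx=4,fy=4,interpolation=cv2.INTER_CUBIC)
cv2.imwrite("pics/crop1.png",np.vstack([np.hstack([c(t,135,202),c(t,390,210)]),np.hstack([c(s,260,120),c(s,280,290)])]))
t2=cv2.resize(t[150:295,255:345],None,fx=4,fy=4,interpolation=cv2.INTER_CUBIC); cv2.imwrite("pics/crop2.png",t2)
E
```

```text
(no output)
```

View pics/crop1.png

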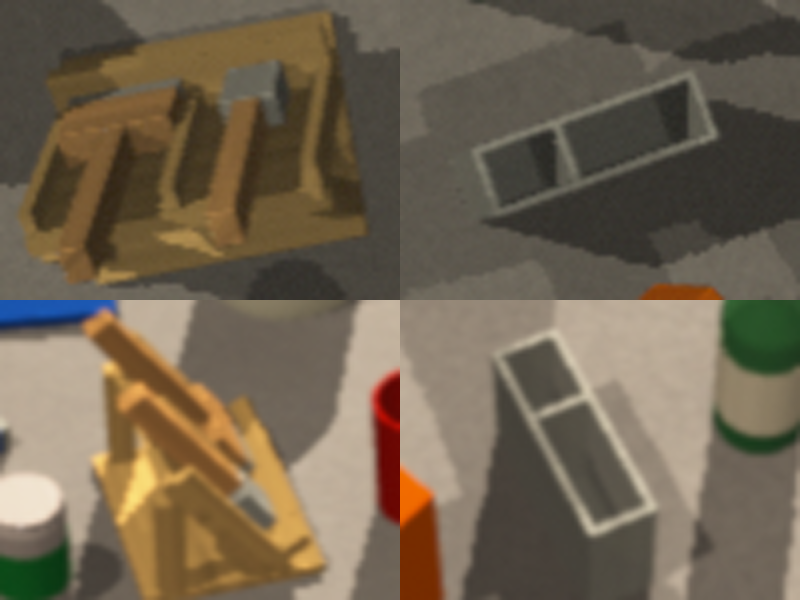

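View pics/crop2.png

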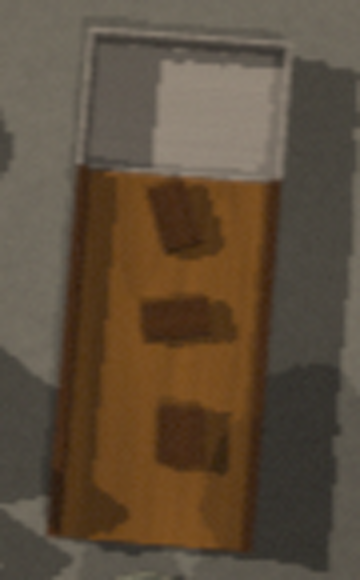

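The scraper (wooden, wide head) is in the rack's +y bay at about (155,240), and the steel-footed tamper is in the -y bay at about (197,235). The caddy meant has its partition near the +y end, so narrow is at +y and wide at -y. The board crop shows all three chips near the lane's middle. Now I'll measure.

```bash
python3 - <<'E'
from h import *
np.set_printoptions(precision=4,suppress=True)
def cr(p,off): return (np.array(p,float)+.5)/4-.5+off
C=onz("top",cr([(73,152),(290,73),(318,138),(97,213)],(390,210)),.094); print("caddy",C,C.mean(0),np.linalg.norm(C[0]-C[1]),np.linalg.norm(C[1]-C[2]))
v=C[0]-C[1]+C[3]-C[2]; print("caddy yaw",np.degrees(np.arctan2(-v[0],v[1])))
S=onz("side",cr([(93,57),(253,208),(192,234),(155,30)],(280,290)),.094);print("caddy side",S)  # D,B?,..
B=onz("top",cr([(48,535),(252,550),(280,180),(80,168)],(255,150)),.036); print("board",B,B.mean(0))
v=B[2]+B[3]-B[0]-B[1]; print("board yaw",np.degrees(np.arctan2(v[1],v[0])),np.linalg.norm(v)/2)
print("chips",onz("top",cr([(175,217),(175,320),(185,437),(150,190),(200,247),(140,330),(210,300),(157,440),(215,440)],(255,150)),.036))
t=cv2.imread("pics/top0.png");hsv=cv2.cvtColor(t,cv2.COLOR_BGR2HSV)
for n,(lo,hi,z,box) in dict(carton=((5,180,120),(16,255,255),.13,(420,270,500,320))).items():
    m=cv2.inRange(hsv,lo,hi);x0,y0,x1,y1=box; q=np.argwhere(m[y0:y1,x0:x1])[:,::-1]+(x0,y0); h=cv2.convexHull(q.astype(np.int32))[:,0].astype(float); P=onz("top",h,z);Q=onz("top",h,0);print(n,P.min(0),P.max(0),Q.min(0),Q.max(0))
print("jar",onz("top",[(290,306)],.075),"can",onz("top",[(209,295)],.1))
s=cv2.imread("pics/side0.png")
a=cv2.resize(t[202:277,138:204],None,fx=6,fy=6,interpolation=cv2.INTER_CUBIC)
b=cv2.resize(s[120:195,278:344],None,fx=6,fy=6,interpolation=cv2.INTER_CUBIC)
cv2.imwrite("pics/crop3.png",np.hstack([a,b]))
E
```

```text
caddy [[ 0.5076 -0.2582  0.094 ]
 [ 0.5525 -0.3922  0.094 ]
 [ 0.5124 -0.4076  0.094 ]
 [ 0.4701 -0.2715  0.094 ]] [ 0.5106 -0.3324  0.094 ] 0.1413356616400674 0.042981000632781284
caddy yaw 17.902258895614896
caddy side [[ 0.4659 -0.2714  0.094 ]
 [ 0.55   -0.3911  0.094 ]
 [ 0.5117 -0.4042  0.094 ]
 [ 0.507  -0.2557  0.094 ]]
board [[ 0.4281  0.0944  0.036 ]
 [ 0.4155 -0.0354  0.036 ]
 [ 0.6522 -0.0591  0.036 ]
 [ 0.6633  0.0695  0.036 ]] [0.5398 0.0173 0.036 ]
board yaw -5.8838370580500765 0.2372016500770592
chips [[ 0.63    0.0089  0.036 ]
 [ 0.5635  0.0104  0.036 ]
 [ 0.4884  0.0056  0.036 ]
 [ 0.6479  0.0247  0.036 ]
 [ 0.6101 -0.0067  0.036 ]
 [ 0.5577  0.033   0.036 ]
 [ 0.5758 -0.0123  0.036 ]
 [ 0.4869  0.0236  0.036 ]
 [ 0.486  -0.0135  0.036 ]]
carton [ 0.354  -0.4131  0.13  ] [ 0.4245 -0.3164  0.13  ] [ 0.3437 -0.453   0.    ] [ 0.4219 -0.3456  0.    ]
jar [[0.3717 0.0333 0.075 ]] can [[0.4042 0.2275 0.1   ]]
```

View pics/crop3.png

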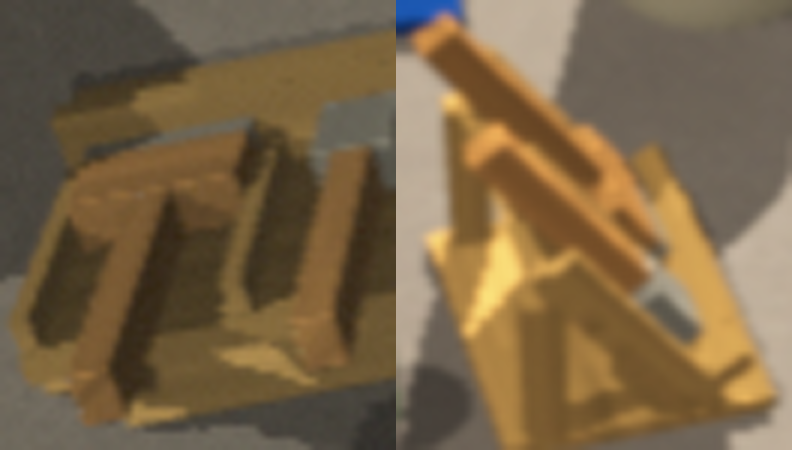

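The crop shows both handles clearly. In the left (top) half the scraper handle end is at about (100,380) and the tamper handle end at about (322,330). In the right (side) half they're at about (440,28) and (487,143). Next I'll get the rack pose from its base corners, then the tools.

```bash
python3 - <<'E'
from h import *
np.set_printoptions(precision=4,suppress=True)
def cr(p,off,k=6): return (np.array(p,float)+.5)/k-.5+off
R=onz("top",cr([(50,75),(330,12),(367,232)],(135,202),4),.01); c=(R[0]+R[2])/2
v=R[0]-R[1]; w=R[1]-R[2]; print(R,c,np.degrees([np.arctan2(-v[0],v[1]),np.arctan2(w[1],w[0])]),np.linalg.norm(v),np.linalg.norm(w))
Q=onz("side",cr([(379,400),(109,450),(34,235),(254,145)],(278,120)),.01); print("side",Q,(Q[0]+Q[2])/2)
# handle end: front-face end edge midpoints in both views
print("scr end tri",tri(cr([(97,377)],(138,202)),cr([(60,22)],(278,120))))
yaw=np.radians(11.5); c=(c+(Q[0]+Q[2])/2)/2; c[2]=0
Rz=np.array([[np.cos(yaw),-np.sin(yaw),0],[np.sin(yaw),np.cos(yaw),0],[0,0,1]]); a=np.radians(35)
X=np.array([np.cos(a),0,np.sin(a)]);Z=np.array([-np.sin(a),0,np.cos(a)]);Y=np.array([0,1,0])
for nm,y,L,zs,w in(("scr",.043,.19,.05,.072),("tam",-.043,.18,.045,.036)):
    o=np.array([.05,y,.03])
    pts=[o+X*.012+Y*.009+Z*L,o+X*.012-Y*.009+Z*L,o-X*.012-Y*.009+Z*L,o+X*.012+Y*w/2,o+X*.012-Y*w/2,o+X*.012+Y*w/2+Z*zs,o+X*.012-Y*w/2+Z*zs]
    W=np.array(pts)@Rz.T+c
    for n,off in(("top",(138,202)),("side",(278,120))): print(nm,n,((proj(n,W)-off+.5)*6-.5).round())
E
```

```text
[[0.6005 0.4099 0.01  ]
 [0.6373 0.2241 0.01  ]
 [0.492  0.2016 0.01  ]] [0.5463 0.3057 0.01  ] [11.2036  8.8159] 0.1894413236401663 0.1470335624677185
side [[0.6352 0.2251 0.01  ]
 [0.4877 0.2051 0.01  ]
 [0.4611 0.3826 0.01  ]
 [0.5938 0.4454 0.01  ]] [0.5482 0.3039 0.01  ]
scr end tri [[0.4797 0.3285 0.1985]]
scr top [[ 56. 352.]
 [103. 341.]
 [125. 393.]
 [ 72. 129.]
 [234.  92.]
 [ 51. 186.]
 [220. 147.]]
scr side [[ 73.   9.]
 [ 83.  30.]
 [ 48.  59.]
 [258. 166.]
 [299. 246.]
 [208. 120.]
 [249. 200.]]
tam top [[281. 287.]
 [328. 277.]
 [348. 329.]
 [307.  75.]
 [388.  56.]
 [296. 124.]
 [380. 105.]]
tam side [[133. 119.]
 [143. 141.]
 [107. 171.]
 [318. 283.]
 [340. 326.]
 [273. 242.]
 [295. 285.]]
```

```bash
python3 - <<'E'
from h import *
np.set_printoptions(precision=4,suppress=True)
def cr(p,off,k=6): return (np.array(p,float)+.5)/k-.5+off
P=tri(cr([(252,122),(78,373),(398,90),(297,318)],(138,202)),cr([(267,255),(49,12),(304,335),(98,124)],(278,120)))
yaw=np.radians(8.5); c=np.array([.5487,.3036,0])
Rz=np.array([[np.cos(yaw),-np.sin(yaw),0],[np.sin(yaw),np.cos(yaw),0],[0,0,1]]); a=np.radians(35)
print(P,"\nrack frame",(P-c)@Rz)
X=np.array([np.cos(a),0,np.sin(a)]);Z=np.array([-np.sin(a),0,np.cos(a)]);Y=np.array([0,1,0])
for nm,y,L,zs,w in(("scr",.040,.19,.05,.072),("tam",-.043,.18,.045,.036)):
    o=np.array([.04,y,.027])
    pts=[o+X*.012+Y*.009+Z*L,o+X*.012-Y*.009+Z*L,o-X*.012-Y*.009+Z*L,o+X*.012+Y*w/2,o+X*.012-Y*w/2,o+X*.012+Y*w/2+Z*zs,o+X*.012-Y*w/2+Z*zs]
    W=np.array(pts)@Rz.T+c
    for n,off in(("top",(138,202)),("side",(278,120))): print(nm,n,((proj(n,W)-off+.5)*6-.5).round().tolist())
    for g in(.155,): print(nm,"grip",(o+Z*g)@Rz.T+c)
E
```

```text
[[0.5882 0.3151 0.0403]
 [0.478  0.3351 0.2004]
 [0.6007 0.253  0.0363]
 [0.4965 0.2558 0.189 ]] 
rack frame [[ 0.0407  0.0055  0.0403]
 [-0.0653  0.0416  0.2004]
 [ 0.044  -0.0577  0.0363]
 [-0.0587 -0.0396  0.189 ]]
scr top [[66.0, 367.0], [113.0, 359.0], [133.0, 411.0], [93.0, 137.0], [257.0, 108.0], [70.0, 195.0], [239.0, 165.0]]
scr side [[63.0, 18.0], [71.0, 39.0], [35.0, 67.0], [254.0, 180.0], [288.0, 262.0], [203.0, 132.0], [237.0, 214.0]]
scr grip [0.4944 0.3359 0.154 ]
tam top [[286.0, 315.0], [332.0, 307.0], [350.0, 359.0], [323.0, 97.0], [405.0, 82.0], [309.0, 147.0], [394.0, 132.0]]
tam side [[112.0, 127.0], [121.0, 149.0], [84.0, 177.0], [303.0, 296.0], [321.0, 340.0], [257.0, 253.0], [275.0, 297.0]]
tam grip [0.5067 0.2538 0.154 ]
```

{"api": "arm_command", "payload": {
  "rows": [
    {"fingers": 1, "dx": 0, "dy": 0, "dz": -0.025, "twist": 0.079},
    {"fingers": 1, "dx": 0, "dy": 0, "dz": -0.025, "twist": 0.079},
    {"fingers": 1, "dx": 0.0455, "dy": -0.033, "dz": 0, "twist": 0},
    {"fingers": 1, "dx": 0.0455, "dy": -0.033, "dz": 0, "twist": 0},
    {"fingers": 1, "dx": 0.0455, "dy": -0.033, "dz": 0, "twist": 0},
    {"fingers": 1, "dx": 0.0455, "dy": -0.033, "dz": 0, "twist": 0},
    {"fingers": 1, "dx": 0.0455, "dy": -0.033, "dz": 0, "twist": 0},
    {"fingers": 1, "dx": 0.0455, "dy": -0.033, "dz": 0, "twist": 0}
  ]
}}

```text
clock: 1.1
ee_pos: [0.5017, -0.3493, 0.298]
eef_rot: [[0.985, 0.173, -0.001], [0.173, -0.985, 0.0], [-0.001, -0.0, -1.0]]
force: [-0.2, -0.6, -0.2]
finger_gap: 1.002
grip_force: 0.0
```

{"api": "arm_command", "payload": {
  "rows": [
    {"fingers": 1, "dx": 0.009, "dy": -0.056, "dz": 0, "twist": 0},
    {"fingers": 1, "dx": 0.009, "dy": -0.056, "dz": 0, "twist": 0},
    {"fingers": 1, "dx": 0.009, "dy": -0.056, "dz": 0, "twist": 0},
    {"fingers": 1, "dx": 0.009, "dy": -0.056, "dz": 0, "twist": 0},
    {"fingers": 1, "dx": 0.009, "dy": -0.056, "dz": 0, "twist": 0},
    {"fingers": 1, "dx": 0.009, "dy": -0.056, "dz": 0, "twist": 0},
    {"fingers": 1, "dx": 0.009, "dy": -0.056, "dz": 0, "twist": 0},
    {"fingers": 1, "dx": 0.009, "dy": -0.056, "dz": 0, "twist": 0}
  ]
}}

```text
clock: 2.1
ee_pos: [0.4938, 0.1045, 0.2981]
eef_rot: [[0.985, 0.172, -0.0], [0.172, -0.985, -0.0], [-0.0, 0.0, -1.0]]
force: [0.4, -0.5, -0.2]
finger_gap: 0.998
grip_force: 0.0
```

{"api": "arm_command", "payload": {
  "rows": [
    {"fingers": 1, "dx": 0.009, "dy": -0.056, "dz": 0, "twist": 0},
    {"fingers": 1, "dx": 0.009, "dy": -0.056, "dz": 0, "twist": 0},
    {"fingers": 1, "dx": 0.009, "dy": -0.056, "dz": 0, "twist": 0},
    {"fingers": 1, "dx": 0.009, "dy": -0.056, "dz": 0, "twist": 0},
    {"fingers": 1, "dx": 0, "dy": 0, "dz": 0.04, "twist": 0},
    {"fingers": 1, "dx": 0, "dy": 0, "dz": 0.03, "twist": 0},
    {"fingers": 1, "dx": 0, "dy": 0, "dz": 0.025, "twist": 0},
    {"fingers": 1, "dx": 0, "dy": 0, "dz": 0, "twist": 0}
  ]
}}

```text
clock: 3.1
ee_pos: [0.4897, 0.3287, 0.2012]
eef_rot: [[0.985, 0.173, -0.004], [0.173, -0.985, -0.003], [-0.004, 0.002, -1.0]]
force: [0.2, 0.4, 0.7]
finger_gap: 1.001
grip_force: 0.0
```

```bash
python3 - <<'E'
from h import *
p=readout.state(); print(p["ee_pos"],p["force"])
t=vision.grab_frame("top")[:,:,::-1];s=vision.grab_frame("side")[:,:,::-1]
a=cv2.resize(t[190:290,130:220],None,fx=4,fy=5,interpolation=cv2.INTER_CUBIC)
b=cv2.resize(s[80:180,260:350],None,fx=4,fy=5,interpolation=cv2.INTER_CUBIC)
cv2.imwrite("pics/pre.png",np.hstack([a,b]))
E
```

```text
[0.48974589 0.32865171 0.2012013 ] [0.16517514 0.40749868 0.72387735]
```

View pics/pre.png

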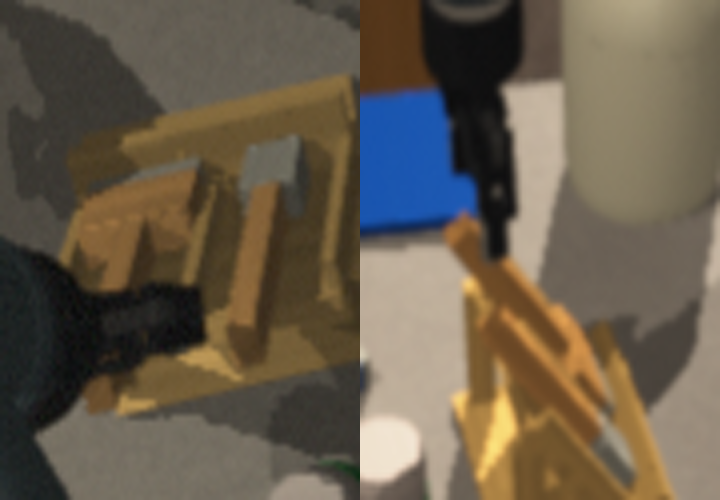

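The handle lies between the open fingers (top half: handle at about (115,280), -y finger back at about (203,315)). I'll check the centring numerically.

```bash
python3 - <<'E'
from h import *
p=np.array([.4897,.3287,.19]); u=np.array([.173,-.985,0])
print("finger back, tcp px",[( (q-(130,190))*(4,5)).round() for q in proj("top",[p+u*.057,p])])
# handle left/right edges just above fingers in top crop, at y'~265: (105..145) incl side face ; front face mid ~ (122,262)
for z in (.12,.13,.14): 
    w=onz("top",[(122/4+130,262/5+190)],z)[0]; print(z,w, "lateral offset along closing axis", (w-p)@u)
E
```

```text
finger back, tcp px [array([198., 324.]), array([100., 348.])]
0.12 [0.5335392  0.33867243 0.12      ] lateral offset along closing axis -0.0022386573721657095
0.13 [0.53281913 0.33540006 0.13      ] lateral offset along closing axis 0.0008600461847579326
0.14 [0.53209905 0.3321277  0.14      ] lateral offset along closing axis 0.00395874974168154
```

{"api": "arm_command", "payload": {
  "rows": [
    {"fingers": 1, "dx": 0, "dy": -0.001, "dz": 0.025, "twist": 0},
    {"fingers": 1, "dx": 0, "dy": 0, "dz": 0.018, "twist": 0},
    {"fingers": 1, "dx": 0, "dy": 0, "dz": 0, "twist": 0},
    {"fingers": 0.4, "dx": 0, "dy": 0, "dz": 0, "twist": 0},
    {"fingers": 0.1, "dx": 0, "dy": 0, "dz": 0, "twist": 0},
    {"fingers": 0, "dx": 0, "dy": 0, "dz": 0, "twist": 0},
    {"fingers": 0, "dx": 0, "dy": 0, "dz": 0, "twist": 0},
    {"fingers": 0, "dx": 0, "dy": 0, "dz": 0, "twist": 0}
  ]
}}

```text
clock: 4.2
ee_pos: [0.491, 0.3324, 0.1607]
eef_rot: [[0.985, 0.174, 0.001], [0.174, -0.985, 0.003], [0.002, -0.002, -1.0]]
force: [-0.1, 4.9, -0.5]
finger_gap: 0.199
grip_force: 58.2
```

```bash
python3 - <<'E'
from h import *
np.set_printoptions(precision=4,suppress=True)
hs=lambda f:cv2.cvtColor(cv2.imread(f),cv2.COLOR_BGR2HSV)
m=cv2.inRange(hs("pics/top0.png"),(5,180,60),(16,255,255));m[:270]=0;m[325:]=0;m[:,:425]=0;m[:,490:]=0
c=max(cv2.findContours(m,0,2)[0],key=cv2.contourArea); q=cv2.approxPolyDP(cv2.convexHull(c),1.5,True)[:,0].astype(float); print(q.tolist())
cc=np.array([.510,-.3315,0]);th=np.radians(18.3);A=np.array([[np.cos(th),-np.sin(th),0],[np.sin(th),np.cos(th),0],[0,0,1]])
for z in(0,.13): print(z,(onz("top",q,z)-cc)@A)
m=cv2.inRange(hs("pics/side0.png"),(5,180,60),(16,255,255));m[:310]=0;m[385:]=0;m[:,:250]=0;m[:,300:]=0
c=max(cv2.findContours(m,0,2)[0],key=cv2.contourArea); q=cv2.approxPolyDP(cv2.convexHull(c),1.5,True)[:,0].astype(float); print(q.tolist())
for z in(0,.13): print(z,(onz("side",q,z)-cc)@A)
print("bottle cap", onz("top",[(423,186)],.2))
E
```

```text
[[468.0, 282.0], [478.0, 294.0], [459.0, 311.0], [446.0, 307.0], [437.0, 297.0], [454.0, 281.0]]
0 [[-0.1173 -0.0629  0.    ]
 [-0.1553 -0.0764  0.    ]
 [-0.1799 -0.0143  0.    ]
 [-0.1588  0.014   0.    ]
 [-0.1265  0.027   0.    ]
 [-0.1025 -0.0294  0.    ]]
0.13 [[-0.1028 -0.0283  0.13  ]
 [-0.1371 -0.0405  0.13  ]
 [-0.1592  0.0155  0.13  ]
 [-0.1402  0.0409  0.13  ]
 [-0.1111  0.0526  0.13  ]
 [-0.0895  0.0019  0.13  ]]
[[268.0, 324.0], [287.0, 338.0], [289.0, 365.0], [280.0, 374.0], [266.0, 363.0], [262.0, 356.0], [258.0, 333.0]]
0 [[-0.109   0.1113  0.    ]
 [-0.08    0.0507  0.    ]
 [-0.1059 -0.0233  0.    ]
 [-0.1358 -0.0367  0.    ]
 [-0.1561  0.0064  0.    ]
 [-0.158   0.0292  0.    ]
 [-0.1429  0.0968  0.    ]]
0.13 [[-0.1304  0.0306  0.13  ]
 [-0.1044 -0.0238  0.13  ]
 [-0.1276 -0.0902  0.13  ]
 [-0.1545 -0.1022  0.13  ]
 [-0.1728 -0.0636  0.13  ]
 [-0.1745 -0.0431  0.13  ]
 [-0.1609  0.0176  0.13  ]]
bottle cap [[ 0.6397 -0.2789  0.2   ]]
```

{"api": "arm_command", "payload": {
  "rows": [
    {"fingers": 0, "dx": 0.005, "dy": 0, "dz": -0.02, "twist": 0},
    {"fingers": 0, "dx": 0.005, "dy": 0, "dz": -0.03, "twist": 0},
    {"fingers": 0, "dx": 0.005, "dy": 0, "dz": -0.04, "twist": 0},
    {"fingers": 0, "dx": 0, "dy": 0, "dz": -0.04, "twist": 0},
    {"fingers": 0, "dx": 0, "dy": 0, "dz": -0.04, "twist": 0},
    {"fingers": 0, "dx": 0, "dy": 0, "dz": -0.03, "twist": 0},
    {"fingers": 0, "dx": 0, "dy": 0, "dz": 0, "twist": 0}
  ]
}}

```text
clock: 5.08
ee_pos: [0.5064, 0.3332, 0.3622]
eef_rot: [[0.985, 0.172, 0.003], [0.172, -0.985, 0.001], [0.003, -0.001, -1.0]]
force: [0.2, 0.6, -2.2]
finger_gap: 0.204
grip_force: 58.7
```

{"api": "arm_command", "payload": {
  "rows": [
    {"fingers": 0, "dx": 0, "dy": 0, "dz": 0, "twist": -0.092},
    {"fingers": 0, "dx": -0.0284, "dy": 0.049, "dz": 0, "twist": 0},
    {"fingers": 0, "dx": -0.0284, "dy": 0.049, "dz": 0, "twist": 0},
    {"fingers": 0, "dx": -0.0284, "dy": 0.049, "dz": 0, "twist": 0},
    {"fingers": 0, "dx": -0.0284, "dy": 0.049, "dz": 0, "twist": 0},
    {"fingers": 0, "dx": -0.0284, "dy": 0.049, "dz": 0, "twist": 0},
    {"fingers": 0, "dx": -0.0284, "dy": 0.049, "dz": 0, "twist": 0},
    {"fingers": 0, "dx": -0.0284, "dy": 0.049, "dz": 0, "twist": 0}
  ]
}}

```text
clock: 6.08
ee_pos: [0.4221, -0.0568, 0.3586]
eef_rot: [[0.95, 0.312, -0.003], [0.312, -0.95, -0.0], [-0.003, -0.001, -1.0]]
force: [1.5, -0.4, -1.2]
finger_gap: 0.202
grip_force: 58.8
```

{"api": "arm_command", "payload": {
  "rows": [
    {"fingers": 0, "dx": -0.0284, "dy": 0.049, "dz": 0, "twist": 0},
    {"fingers": 0, "dx": -0.0284, "dy": 0.049, "dz": 0, "twist": 0},
    {"fingers": 0, "dx": -0.0284, "dy": 0.049, "dz": 0, "twist": 0},
    {"fingers": 0, "dx": -0.0284, "dy": 0.049, "dz": 0, "twist": 0},
    {"fingers": 0, "dx": -0.0284, "dy": 0.049, "dz": 0, "twist": 0},
    {"fingers": 0, "dx": 0, "dy": 0, "dz": 0.02, "twist": 0},
    {"fingers": 0, "dx": 0, "dy": 0, "dz": 0, "twist": 0}
  ]
}}

```text
clock: 6.95
ee_pos: [0.3639, -0.3309, 0.3374]
eef_rot: [[0.95, 0.312, -0.006], [0.312, -0.95, 0.004], [-0.004, -0.005, -1.0]]
force: [-0.2, 0.0, -2.1]
finger_gap: 0.201
grip_force: 58.9
```

```bash
python3 - <<'E'
from h import *
p=readout.state(); print(p["ee_pos"],p["force"],p["eef_rot"][:,0])
t=vision.grab_frame("top")[:,:,::-1];s=vision.grab_frame("side")[:,:,::-1]
a=cv2.resize(t[190:320,370:490],None,fx=3.3,fy=4,interpolation=cv2.INTER_CUBIC)
b=cv2.resize(s[230:380,200:370],None,fx=2.3,fy=520/150,interpolation=cv2.INTER_CUBIC)
b=cv2.resize(s[230:380,200:370],(396,520)); cv2.imwrite("pics/pre2.png",np.hstack([a,b]))
E
```

```text
[ 0.36385709 -0.33093531  0.33740547] [-0.15921211  0.04993372 -2.09418201] [ 0.95020372  0.31160052 -0.00424361]
```

View pics/pre2.png

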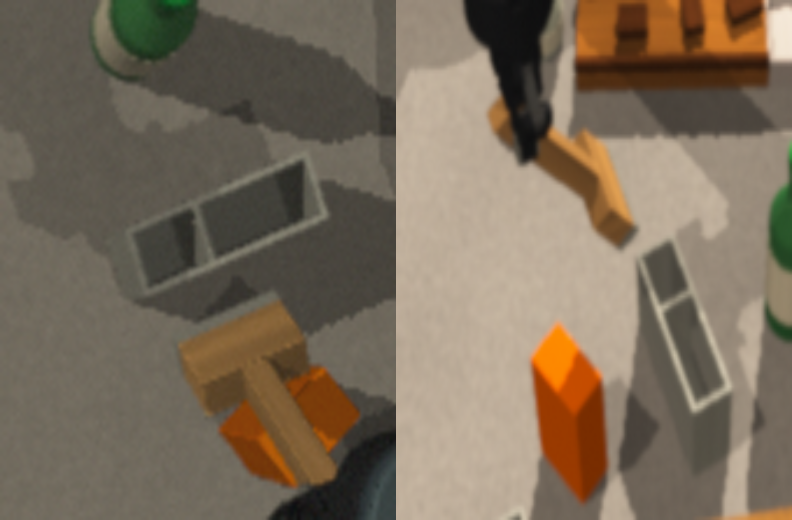

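The scraper is held, leaning about 35°. In the left half its toe edge (190,335)–(285,292) is parallel to the caddy wall, and the carton is behind the handle. I'll lower it and tip it upright against the caddy's fixed outer wall.

{"api": "arm_command", "payload": {
  "rows": [
    {"fingers": 0, "dx": 0.002, "dy": 0, "dz": 0.035, "twist": 0},
    {"fingers": 0, "dx": 0.002, "dy": 0, "dz": 0.035, "twist": 0},
    {"fingers": 0, "dx": 0, "dy": 0, "dz": 0.035, "twist": 0},
    {"fingers": 0, "dx": 0, "dy": 0, "dz": 0.034, "twist": 0},
    {"fingers": 0, "dx": 0, "dy": 0, "dz": 0, "twist": 0},
    {"fingers": 0, "dx": 0.015, "dy": 0, "dz": 0, "twist": 0},
    {"fingers": 0, "dx": 0.015, "dy": 0, "dz": 0, "twist": 0},
    {"fingers": 0, "dx": 0.01, "dy": 0, "dz": 0, "twist": 0}
  ]
}}

```text
clock: 8.05
ee_pos: [0.4083, -0.3187, 0.2031]
eef_rot: [[0.95, 0.313, -0.0], [0.313, -0.95, -0.002], [-0.001, 0.002, -1.0]]
force: [-7.8, -1.3, 3.0]
finger_gap: 0.199
grip_force: 60.0
```

{"api": "arm_command", "payload": {
  "rows": [
    {"fingers": 0, "dx": 0.01, "dy": 0, "dz": 0.003, "twist": 0},
    {"fingers": 0, "dx": 0.01, "dy": 0, "dz": 0.002, "twist": 0},
    {"fingers": 0, "dx": 0.01, "dy": 0, "dz": 0, "twist": 0},
    {"fingers": 0, "dx": 0.01, "dy": 0, "dz": 0, "twist": 0},
    {"fingers": 0, "dx": 0.007, "dy": 0, "dz": 0, "twist": 0},
    {"fingers": 0, "dx": 0.005, "dy": 0, "dz": 0, "twist": 0},
    {"fingers": 0, "dx": 0.0, "dy": 0, "dz": 0, "twist": 0}
  ]
}}

```text
clock: 8.93
ee_pos: [0.4576, -0.3016, 0.1963]
eef_rot: [[0.95, 0.313, 0.001], [0.313, -0.95, -0.0], [0.001, 0.0, -1.0]]
force: [-1.7, -0.6, -0.5]
finger_gap: 0.199
grip_force: 60.7
```

{"api": "arm_command", "payload": {
  "rows": [
    {"fingers": 0, "dx": 0.004, "dy": 0, "dz": 0, "twist": 0},
    {"fingers": 0, "dx": 0.003, "dy": 0, "dz": 0, "twist": 0},
    {"fingers": 0, "dx": 0, "dy": 0, "dz": 0, "twist": 0}
  ]
}}

```text
clock: 9.3
ee_pos: [0.4639, -0.2995, 0.1963]
eef_rot: [[0.95, 0.313, 0.0], [0.313, -0.95, 0.0], [0.0, -0.0, -1.0]]
force: [-3.0, -1.1, 0.5]
finger_gap: 0.199
grip_force: 60.8
```

{"api": "arm_command", "payload": {
  "rows": [
    {"fingers": 0, "dx": 0.003, "dy": 0, "dz": 0, "twist": 0},
    {"fingers": 0, "dx": 0, "dy": 0, "dz": 0, "twist": 0}
  ]
}}

```text
clock: 9.55
ee_pos: [0.4669, -0.2985, 0.1962]
eef_rot: [[0.95, 0.313, 0.0], [0.313, -0.95, 0.0], [0.0, 0.0, -1.0]]
force: [-2.9, -1.8, 0.8]
finger_gap: 0.201
grip_force: 60.8
```

{"api": "arm_command", "payload": {
  "rows": [
    {"fingers": 0, "dx": 0.003, "dy": 0, "dz": 0, "twist": 0},
    {"fingers": 0, "dx": 0, "dy": 0, "dz": 0, "twist": 0}
  ]
}}

```text
clock: 9.8
ee_pos: [0.4696, -0.2976, 0.1962]
eef_rot: [[0.95, 0.313, 0.0], [0.313, -0.95, 0.0], [0.0, -0.0, -1.0]]
force: [-3.4, -1.3, 1.0]
finger_gap: 0.205
grip_force: 61.0
```

```bash
python3 - <<'E'
from h import *
s=vision.grab_frame("side")[:,:,::-1].copy(); cv2.imwrite("pics/s3.png",s)
h=cv2.cvtColor(s,cv2.COLOR_BGR2HSV); g=proj("side",[[.468,-.298,.198],[.468,-.298,.043]]); print(g)
x0,y0=(g.min(0)-(35,25)).astype(int); x1,y1=(g.max(0)+(35,30)).astype(int)
m=cv2.inRange(h[y0:y1,x0:x1],(8,90,60),(22,255,255))
for y in range(0,m.shape[0],4):
    q=np.flatnonzero(m[y]); 
    if len(q): print(y+y0,q.min()+x0,q.max()+x0,len(q))
cv2.imwrite("pics/s3c.png",cv2.resize(s[y0:y1,x0:x1],None,fx=6,fy=6,interpolation=cv2.INTER_CUBIC)); print(x0,y0,x1,y1)
E
```

```text
[[303.63246643 287.98100669]
 [305.29938554 323.68226409]]
282 295 298 4
286 295 300 6
290 296 300 5
294 296 300 5
298 296 306 11
302 297 306 10
306 293 307 15
310 294 308 15
314 294 307 14
318 296 310 15
322 298 312 15
326 268 313 21
330 268 313 24
334 268 308 22
338 268 288 21
342 268 289 22
346 268 289 22
350 268 290 23
268 262 340 353
```

View pics/s3c.png

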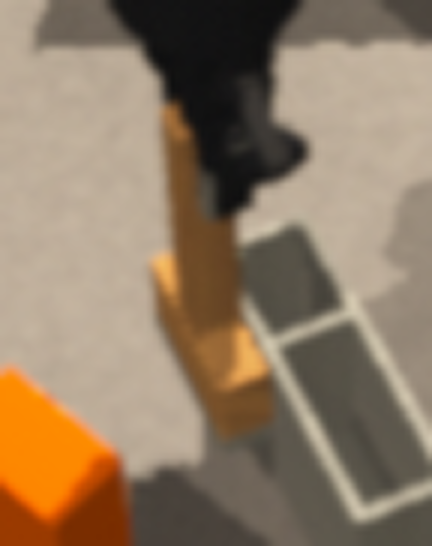

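The scraper stands almost upright against the wall (crop: handle left edge from (163,110) to (183,325)), with about 1–2° of lean left. I'll keep pushing until the force rises.

{"api": "arm_command", "payload": {
  "rows": [
    {"fingers": 0, "dx": 0.003, "dy": 0, "dz": 0, "twist": 0},
    {"fingers": 0, "dx": 0, "dy": 0, "dz": 0, "twist": 0}
  ]
}}

```text
clock: 10.1
ee_pos: [0.4723, -0.2967, 0.1963]
eef_rot: [[0.95, 0.313, -0.0], [0.313, -0.95, 0.0], [-0.0, -0.0, -1.0]]
force: [-3.8, -1.3, 1.3]
finger_gap: 0.205
grip_force: 61.1
```

{"api": "arm_command", "payload": {
  "rows": [
    {"fingers": 0, "dx": 0.002, "dy": 0, "dz": 0, "twist": 0},
    {"fingers": 0, "dx": 0, "dy": 0, "dz": 0, "twist": 0}
  ]
}}

```text
clock: 10.35
ee_pos: [0.4738, -0.2963, 0.1963]
eef_rot: [[0.95, 0.313, -0.001], [0.313, -0.95, -0.0], [-0.001, -0.0, -1.0]]
force: [-4.9, -2.2, 2.1]
finger_gap: 0.203
grip_force: 61.2
```

```bash
cat > lean.py <<'E'
from h import *
def lean(z1,z2,w=12):
    """deviation of the handle's left/right edges from vertical (side view), mm per 100 mm, for a tool under the TCP"""
    s=vision.grab_frame("side")[:,:,::-1]; h=cv2.cvtColor(s,cv2.COLOR_BGR2HSV); p=readout.state()["ee_pos"]
    m=cv2.inRange(h,(8,90,60),(22,255,255)); E=[]
    for z in np.arange(z1,z2,.004):
        u,v=proj("side",[[p[0],p[1],z]])[0]; r=m[int(round(v)),int(u)-w:int(u)+w+1]; q=np.flatnonzero(r)
        if len(q): E.append((z,q[0]-w+int(u)-u,q[-1]-w+int(u)-u))
    E=np.array(E); pp=proj("side",[p,p+[.01,0,0]]); k=(pp[1]-pp[0])[0]/10
    for c in(1,2): a=np.polyfit(E[:,0],E[:,c],1); print("edge",c,"lean mm/100mm",a[0]/k/10,"offset mm",(np.polyval(a,E[:,0].mean())/k))
    return s,E
if __name__=="__main__":
    import sys; s,E=lean(float(sys.argv[1]),float(sys.argv[2])); print(E.round(3).tolist())
E
python3 lean.py .10 .175
```

```text
edge 1 lean mm/100mm 16.68032753587412 offset mm -25.538796950427663
edge 2 lean mm/100mm -16.590902437378052 offset mm -0.1655972698914146
[[0.1, -12.991, 1.009], [0.104, -12.954, 1.046], [0.108, -12.917, 1.083], [0.112, -12.879, 1.121], [0.116, -12.842, 1.158], [0.12, -12.804, 1.196], [0.124, -12.766, 1.234], [0.128, -12.728, 1.272], [0.132, -10.69, 1.31], [0.136, -9.652, 1.348], [0.14, -8.613, 0.387], [0.144, -8.574, 0.426], [0.148, -8.535, 0.465], [0.152, -9.496, 0.504], [0.156, -9.457, 0.543], [0.16, -9.418, -3.418], [0.164, -9.378, -3.378], [0.168, -9.338, -4.338], [0.172, -9.298, -4.298]]
```

```bash
cat > lean2.py <<'E'
from h import *
import sys
def run(z1,z2,off=-8,hw=5):
    s=vision.grab_frame("side").astype(float); p=readout.state()["ee_pos"]; f=s[:,:,0]-s[:,:,2]
    f=cv2.GaussianBlur(f,(1,3),0); L=[]
    for z in np.arange(z1,z2,.004):
        u,v=proj("side",[[p[0],p[1],z]])[0]; r=f[int(round(v))]; a=int(round(u+off))
        w=r[a-hw:a+hw+1]; h=(w[:2].mean()+w[-3:].max())/2; i=np.flatnonzero((w[:-1]<h)&(w[1:]>=h))
        if len(i): i=i[0]; L.append((z,a-hw+i+(h-w[i])/(w[i+1]-w[i])-u))
    L=np.array(L); k=np.diff(proj("side",[p,p+[.01,0,0]])[:,0])[0]/10
    a=np.polyfit(L[:,0],L[:,1],1); r=L[:,1]-np.polyval(a,L[:,0]); L=L[abs(r)<2*r.std()+.1]; a=np.polyfit(L[:,0],L[:,1],1)
    print(L.round(2).tolist()); print("lean deg (+ = top towards +x)",np.degrees(np.arctan(a[0]/k/1000)),"left edge mm",np.polyval(a,L[:,0].mean())/k)
run(*map(float,sys.argv[1:]))
E
python3 lean2.py .11 .215
```

```text
[[0.14, -10.22], [0.14, -9.62], [0.15, -9.52], [0.15, -9.56], [0.15, -9.67], [0.16, -9.76], [0.16, -9.78], [0.17, -9.79], [0.17, -9.75], [0.17, -9.69], [0.18, -9.66], [0.18, -9.72], [0.19, -9.84], [0.19, -9.92], [0.19, -9.92], [0.2, -9.92], [0.2, -9.94], [0.21, -9.9], [0.21, -9.9], [0.21, -10.36]]
lean deg (+ = top towards +x) -0.5937228749623215 left edge mm -23.21379840161684
```

{"api": "arm_command", "payload": {
  "rows": [
    {"fingers": 0, "dx": -0.02, "dy": 0, "dz": 0, "twist": 0},
    {"fingers": 0, "dx": 0, "dy": 0, "dz": -0.05, "twist": 0},
    {"fingers": 0, "dx": 0, "dy": 0, "dz": -0.05, "twist": 0},
    {"fingers": 0, "dx": 0.0158, "dy": -0.051, "dz": 0, "twist": 0},
    {"fingers": 0, "dx": 0.0158, "dy": -0.051, "dz": 0, "twist": 0},
    {"fingers": 0, "dx": 0.0158, "dy": -0.051, "dz": 0, "twist": 0},
    {"fingers": 0, "dx": 0.0158, "dy": -0.051, "dz": 0, "twist": 0},
    {"fingers": 0, "dx": 0.0158, "dy": -0.051, "dz": 0, "twist": 0}
  ]
}}

```text
clock: 11.45
ee_pos: [0.4502, -0.0336, 0.2965]
eef_rot: [[0.95, 0.313, 0.002], [0.313, -0.95, 0.001], [0.003, -0.0, -1.0]]
force: [1.2, 0.5, -1.8]
finger_gap: 0.199
grip_force: 60.8
```

{"api": "arm_command", "payload": {
  "rows": [
    {"fingers": 0, "dx": 0.0158, "dy": -0.051, "dz": 0, "twist": 0},
    {"fingers": 0, "dx": 0, "dy": 0, "dz": 0, "twist": 0.09},
    {"fingers": 0, "dx": 0, "dy": 0, "dz": 0, "twist": 0.09},
    {"fingers": 0, "dx": 0, "dy": 0, "dz": 0, "twist": 0.089},
    {"fingers": 0, "dx": 0, "dy": 0, "dz": 0.03, "twist": 0},
    {"fingers": 0, "dx": 0, "dy": 0, "dz": 0.03, "twist": 0},
    {"fingers": 0, "dx": 0, "dy": 0, "dz": 0.02, "twist": 0},
    {"fingers": 0, "dx": 0, "dy": 0, "dz": 0, "twist": 0}
  ]
}}

```text
clock: 12.45
ee_pos: [0.4483, 0.0179, 0.2153]
eef_rot: [[0.995, -0.104, -0.002], [-0.104, -0.995, 0.001], [-0.002, -0.0, -1.0]]
force: [0.2, -0.6, -0.9]
finger_gap: 0.201
grip_force: 60.7
```

```bash
python3 - <<'E'
from h import *
np.set_printoptions(precision=4,suppress=True)
p=readout.state(); print(p["ee_pos"],p["force"],p["eef_rot"][:,0])
t=vision.grab_frame("top")[:,:,::-1].copy();s=vision.grab_frame("side")[:,:,::-1].copy()
cv2.imwrite("pics/t4.png",t);cv2.imwrite("pics/s4.png",s)
a=cv2.resize(t[150:320,245:345],None,fx=3.5,fy=3.5,interpolation=cv2.INTER_CUBIC)
b=cv2.resize(s[180:265,250:345],None,fx=4.6,fy=7,interpolation=cv2.INTER_CUBIC); b=cv2.resize(s[150:270,250:340],(446,595),interpolation=cv2.INTER_CUBIC)
cv2.imwrite("pics/v4.png",np.hstack([a,b]))
E
python3 lean2.py .12 .2
```

```text
[0.4483 0.0179 0.2153] [ 0.153  -0.5789 -0.9137] [ 0.9945 -0.1042 -0.0021]
[[0.12, -8.53], [0.12, -8.35], [0.13, -8.3], [0.13, -8.31], [0.14, -8.29], [0.14, -8.22], [0.14, -8.2], [0.15, -8.29], [0.15, -8.35], [0.16, -8.48], [0.16, -8.61], [0.16, -8.6], [0.17, -8.48], [0.17, -8.42], [0.18, -8.51], [0.18, -8.78], [0.18, -9.43], [0.19, -10.03], [0.19, -10.5], [0.2, -11.62]]
lean deg (+ = top towards +x) -4.294106592370504 left edge mm -23.75332481213322
```

View pics/v4.png

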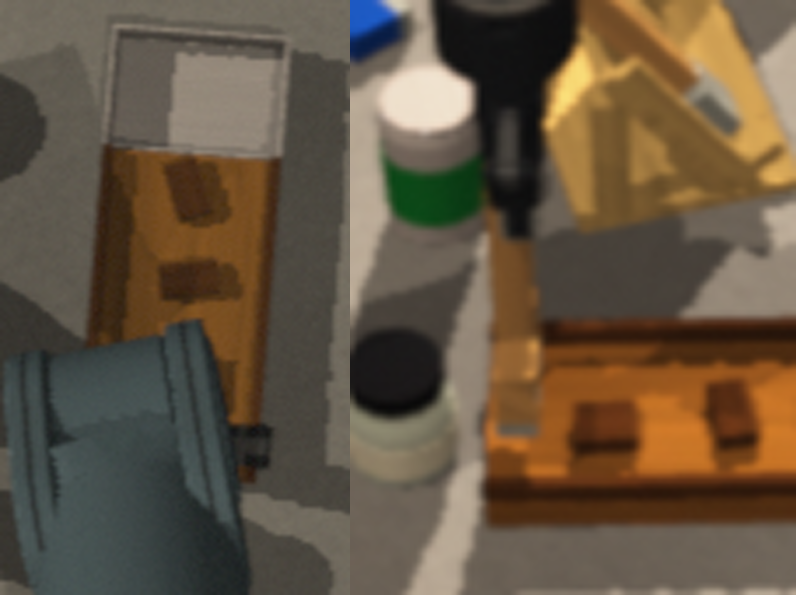

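The scraper hangs upright behind the chips (right half: head foot at about (515,430), nearest chip at about (605,425)), with lean under 1°. I'll lower it until it touches the board.

{"api": "arm_command", "payload": {
  "rows": [
    {"fingers": 0, "dx": 0, "dy": 0, "dz": 0.015, "twist": 0},
    {"fingers": 0, "dx": 0, "dy": 0, "dz": 0.01, "twist": 0},
    {"fingers": 0, "dx": 0, "dy": 0, "dz": 0.006, "twist": 0},
    {"fingers": 0, "dx": 0, "dy": 0, "dz": 0, "twist": 0}
  ]
}}

```text
clock: 13.1
ee_pos: [0.4491, 0.0179, 0.1847]
eef_rot: [[0.995, -0.104, -0.001], [-0.104, -0.995, -0.0], [-0.001, 0.0, -1.0]]
force: [-0.5, -0.5, -1.9]
finger_gap: 0.202
grip_force: 60.8
```

{"api": "arm_command", "payload": {
  "rows": [
    {"fingers": 0, "dx": 0, "dy": 0, "dz": 0.003, "twist": 0},
    {"fingers": 0, "dx": 0, "dy": 0, "dz": 0, "twist": 0}
  ]
}}

```text
clock: 13.35
ee_pos: [0.4495, 0.0179, 0.1823]
eef_rot: [[0.995, -0.104, 0.0], [-0.104, -0.995, -0.0], [0.0, -0.0, -1.0]]
force: [0.2, -0.9, -0.7]
finger_gap: 0.207
grip_force: 60.8
```

{"api": "arm_command", "payload": {
  "rows": [
    {"fingers": 0, "dx": 0, "dy": 0, "dz": 0.003, "twist": 0},
    {"fingers": 0, "dx": 0, "dy": 0, "dz": 0, "twist": 0}
  ]
}}

```text
clock: 13.6
ee_pos: [0.4501, 0.0179, 0.1796]
eef_rot: [[0.995, -0.104, 0.001], [-0.104, -0.995, 0.0], [0.001, -0.0, -1.0]]
force: [-0.6, -0.9, 1.7]
finger_gap: 0.199
grip_force: 61.1
```

{"api": "arm_command", "payload": {
  "rows": [
    {"fingers": 0, "dx": 0.008, "dy": 0, "dz": -0.001, "twist": 0},
    {"fingers": 0, "dx": 0.014, "dy": 0, "dz": 0, "twist": 0},
    {"fingers": 0, "dx": 0.014, "dy": 0, "dz": 0, "twist": 0},
    {"fingers": 0, "dx": 0.014, "dy": 0, "dz": 0, "twist": 0},
    {"fingers": 0, "dx": 0.014, "dy": 0, "dz": 0, "twist": 0},
    {"fingers": 0, "dx": 0.014, "dy": 0, "dz": 0, "twist": 0},
    {"fingers": 0, "dx": 0.014, "dy": 0, "dz": 0, "twist": 0},
    {"fingers": 0, "dx": 0.014, "dy": 0, "dz": 0, "twist": 0}
  ]
}}

```text
clock: 14.6
ee_pos: [0.5558, 0.0067, 0.1802]
eef_rot: [[0.995, -0.104, -0.0], [-0.104, -0.995, -0.0], [-0.0, 0.0, -1.0]]
force: [-1.3, 0.7, -0.8]
finger_gap: 0.2
grip_force: 60.8
```

```bash
cat > chips.py <<'E'
from h import *
np.set_printoptions(precision=3,suppress=True)
s=vision.grab_frame("side"); h=cv2.cvtColor(s,cv2.COLOR_RGB2HSV); c=np.array([.54,.0173,0]);b=np.radians(-5.9)
A=np.array([[np.cos(b),-np.sin(b),0],[np.sin(b),np.cos(b),0],[0,0,1]])
q=np.array([[-.118,-.054,.024],[.205,-.054,.024],[.205,.054,.024],[-.118,.054,.024]])@A.T+c
M=np.zeros(s.shape[:2],np.uint8); cv2.fillPoly(M,[proj("side",q).astype(np.int32)],255)
m=((s.max(2)<115)&(h[:,:,1]>110)&(s[:,:,0]>s[:,:,2]+15)).astype(np.uint8)*255&M
n,_,st,ce=cv2.connectedComponentsWithStats(m)
for i in range(1,n):
    if st[i,4]>15: print("px",ce[i].round(),"area",st[i,4],"board xy",((onz("side",[ce[i]],.03)-c)@A)[0,:2])
p=readout.state(); print("tcp board",(p["ee_pos"]-c)@A,"F",p["force"])
E
python3 chips.py
```

```text
px [291. 223.] area 126 board xy [-0.083  0.041]
px [324. 222.] area 34 board xy [0.015 0.042]
px [349. 221.] area 46 board xy [0.091 0.045]
px [334. 239.] area 664 board xy [ 0.045 -0.023]
tcp board [ 0.019 -0.009  0.18 ] F [ 2.66  -0.465 -0.868]
```

{"api": "arm_command", "payload": {
  "rows": [
    {"fingers": 0, "dx": 0.014, "dy": 0, "dz": 0, "twist": 0},
    {"fingers": 0, "dx": 0.014, "dy": 0, "dz": 0, "twist": 0},
    {"fingers": 0, "dx": 0.014, "dy": 0, "dz": 0, "twist": 0},
    {"fingers": 0, "dx": 0.014, "dy": 0, "dz": 0, "twist": 0},
    {"fingers": 0, "dx": 0.014, "dy": 0, "dz": 0, "twist": 0},
    {"fingers": 0, "dx": 0.014, "dy": 0, "dz": 0, "twist": 0},
    {"fingers": 0, "dx": 0.014, "dy": 0, "dz": 0, "twist": 0},
    {"fingers": 0, "dx": 0.014, "dy": 0, "dz": 0, "twist": 0}
  ]
}}

```text
clock: 15.65
ee_pos: [0.6672, -0.005, 0.1801]
eef_rot: [[0.995, -0.104, -0.0], [-0.104, -0.995, -0.0], [-0.0, 0.0, -1.0]]
force: [0.8, 2.0, -1.4]
finger_gap: 0.202
grip_force: 60.8
```

```bash
python3 chips.py; python3 lean2.py .12 .17
```

```text
px [362. 221.] area 19 board xy [0.131 0.042]
px [300. 222.] area 208 board xy [-0.056  0.042]
px [372. 236.] area 229 board xy [ 0.156 -0.016]
px [325. 246.] area 219 board xy [ 0.017 -0.051]
tcp board [ 0.131 -0.009  0.18 ] F [ 1.763 -0.989 -1.64 ]
[[0.12, -7.33], [0.12, -7.2], [0.13, -7.2], [0.13, -7.22], [0.14, -7.29], [0.14, -7.44], [0.14, -7.64], [0.15, -7.77], [0.15, -7.82], [0.16, -7.83], [0.16, -8.21], [0.16, -8.18], [0.17, -8.19]]
lean deg (+ = top towards +x) -3.7580882842509657 left edge mm -21.18618772546865
```

{"api": "arm_command", "payload": {
  "rows": [
    {"fingers": 0, "dx": 0, "dy": 0, "dz": -0.04, "twist": 0},
    {"fingers": 0, "dx": 0, "dy": 0, "dz": -0.05, "twist": 0},
    {"fingers": 0, "dx": 0, "dy": 0, "dz": -0.05, "twist": 0},
    {"fingers": 0, "dx": 0, "dy": 0, "dz": -0.05, "twist": 0},
    {"fingers": 0, "dx": 0, "dy": 0, "dz": 0, "twist": -0.09},
    {"fingers": 0, "dx": 0, "dy": 0, "dz": 0, "twist": -0.09},
    {"fingers": 0, "dx": 0, "dy": 0, "dz": 0, "twist": -0.089}
  ]
}}

```text
clock: 16.62
ee_pos: [0.6659, -0.0048, 0.3702]
eef_rot: [[0.948, 0.317, -0.001], [0.317, -0.948, -0.0], [-0.001, -0.0, -1.0]]
force: [0.4, -0.2, -0.9]
finger_gap: 0.202
grip_force: 60.8
```

{"api": "arm_command", "payload": {
  "rows": [
    {"fingers": 0, "dx": -0.0346, "dy": 0.041, "dz": 0, "twist": 0},
    {"fingers": 0, "dx": -0.0346, "dy": 0.041, "dz": 0, "twist": 0},
    {"fingers": 0, "dx": -0.0346, "dy": 0.041, "dz": 0, "twist": 0},
    {"fingers": 0, "dx": -0.0346, "dy": 0.041, "dz": 0, "twist": 0},
    {"fingers": 0, "dx": -0.0346, "dy": 0.041, "dz": 0, "twist": 0},
    {"fingers": 0, "dx": -0.0346, "dy": 0.041, "dz": 0, "twist": 0},
    {"fingers": 0, "dx": -0.0346, "dy": 0.041, "dz": 0, "twist": 0},
    {"fingers": 0, "dx": 0, "dy": 0, "dz": 0.03, "twist": 0}
  ]
}}

```text
clock: 17.62
ee_pos: [0.5235, -0.36, 0.3422]
eef_rot: [[0.953, 0.304, 0.002], [0.304, -0.953, -0.006], [0.001, 0.006, -1.0]]
force: [1.2, 0.6, -1.1]
finger_gap: 0.202
grip_force: 60.8
```

```bash
python3 - <<'E'
from h import *
np.set_printoptions(precision=4,suppress=True)
p=readout.state(); print(p["ee_pos"],p["force"],p["eef_rot"][:,0])
t=vision.grab_frame("top")[:,:,::-1].copy();s=vision.grab_frame("side")[:,:,::-1].copy()
cv2.imwrite("pics/t5.png",t);cv2.imwrite("pics/s5.png",s)
a=cv2.resize(t[145:295,255:345],(340,567),interpolation=cv2.INTER_CUBIC)
b=cv2.resize(s[200:380,260:405],(457,567),interpolation=cv2.INTER_CUBIC)
cv2.imwrite("pics/v5.png",np.hstack([a,b]))
E
python3 lean2.py .17 .27; python3 chips.py
```

```text
[ 0.5235 -0.36    0.3422] [ 1.1864  0.5619 -1.1393] [0.9526 0.3042 0.0005]
[[0.17, -8.68], [0.17, -9.05], [0.18, -9.49], [0.18, -9.51], [0.19, -10.04], [0.19, -10.43], [0.19, -10.68], [0.2, -10.51], [0.2, -8.81], [0.21, -8.47], [0.21, -7.88], [0.21, -10.1], [0.22, -12.06]]
lean deg (+ = top towards +x) -2.2724291755108066 left edge mm -20.47866765974981
px [297. 233.] area 293 board xy [-0.064  0.001]
px [350. 239.] area 90 board xy [ 0.089 -0.027]
px [372. 236.] area 202 board xy [ 0.155 -0.017]
tcp board [ 0.024 -0.369  0.34 ] F [ 1.433  0.346 -0.974]
```

View pics/v5.png

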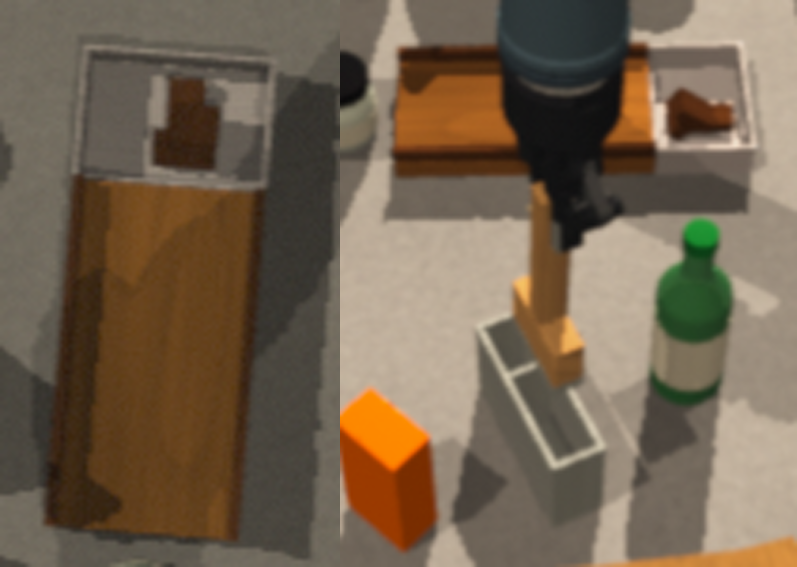

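The left half shows the board empty and all three chips in the pan, at about (190,120). The right half shows the scraper upright over the caddy, with the foot's near edge from (551,386) to (583,377). I'll compute the head's offset in the tool frame and the remaining move.

```bash
python3 - <<'E'
from h import *
np.set_printoptions(precision=4,suppress=True)
p0=np.array([.5235,-.36,.3422]);R=np.array([[.9526,.304],[.304,-.9526]]).T
f=lambda q:(np.array(q,float)-(340,0))/(457/145,567/180)+(260,200)-.4
for nm,z,q in(("headtop",.236,[(553,355),(582,345)]),("foot",.186,[(551,386),(583,377)]),("headtop +y",.236,[(514,285)]),("handletop",.376,[(533,185)])):
    W=onz("side",f(q),z); print(nm,((W-p0)[:,:2]@R))
p=readout.state(); print(p["ee_pos"],p["eef_rot"][:,0]); Rt=p["eef_rot"]
for nm,yc in(("wide",-.026),("narrow",.044)):
    th=np.radians(18.2); w=np.array([.510,-.3315])+yc*np.array([-np.sin(th),np.cos(th)]); print(nm,w,"shift in tool x,y",(w-p["ee_pos"][:2])@Rt[:2,:2])
E
```

```text
headtop [[-0.0232  0.0313]
 [-0.0014  0.0322]]
foot [[-0.0215  0.0248]
 [ 0.0026  0.0275]]
headtop +y [[-0.0234 -0.0344]]
handletop [[-0.0193 -0.0093]]
[ 0.5263 -0.352   0.3403] [ 0.9494  0.3141 -0.0002]
wide [ 0.5181 -0.3562] shift in tool x,y [-0.0091  0.0014]
narrow [ 0.4963 -0.2897] shift in tool x,y [-0.0089 -0.0686]
```

```bash
cat > head.py <<'E'
from h import *
np.set_printoptions(precision=4,suppress=True)
s=vision.grab_frame("side"); st=readout.state(); p=st["ee_pos"]; R=st["eef_rot"][:2,:2]; print(p,st["eef_rot"][:,0])
h=cv2.cvtColor(s,cv2.COLOR_RGB2HSV); m=cv2.inRange(h,(8,90,60),(22,255,255))
u,v=proj("side",[p-[0,0,.13]])[0].astype(int); k=np.zeros_like(m); k[v-45:v+40,u-30:u+30]=m[v-45:v+40,u-30:u+30]
c=max(cv2.findContours(k,0,cv2.CHAIN_APPROX_NONE)[0],key=cv2.contourArea)
q=cv2.approxPolyDP(c,1.8,True)[:,0].astype(float)
for nm,z in(("handle top",p[2]+.034),("head top",p[2]-.106),("head bottom",p[2]-.156)):
    print(nm); print(np.c_[q,(onz("side",q,z)[:,:2]-p[:2])@R])
E
python3 head.py
```

```text
[ 0.5269 -0.3521  0.3411] [0.9492 0.3146 0.0009]
handle top
[[321.     256.      -0.0217  -0.0091]
 [322.     284.      -0.0501   0.056 ]
 [316.     287.      -0.0638   0.0575]
 [316.     297.      -0.0738   0.0791]
 [330.     320.      -0.0721   0.1378]
 [337.     317.      -0.0574   0.1374]
 [338.     305.      -0.0436   0.1139]
 [332.     296.      -0.0449   0.0902]
 [333.     277.      -0.023    0.0498]
 [328.     275.      -0.0298   0.041 ]
 [328.     261.      -0.0144   0.0088]
 [326.     256.      -0.0124  -0.0047]]
head top
[[321.     256.       0.0263  -0.1125]
 [322.     284.      -0.0065  -0.0372]
 [316.     287.      -0.0224  -0.0354]
 [316.     297.      -0.034   -0.0105]
 [330.     320.      -0.032    0.0574]
 [337.     317.      -0.0149   0.057 ]
 [338.     305.       0.0009   0.0298]
 [332.     296.      -0.0005   0.0024]
 [333.     277.       0.0248  -0.0444]
 [328.     275.       0.0169  -0.0545]
 [328.     261.       0.0348  -0.0918]
 [326.     256.       0.037   -0.1075]]
head bottom
[[321.     256.       0.0435  -0.1495]
 [322.     284.       0.009   -0.0705]
 [316.     287.      -0.0076  -0.0687]
 [316.     297.      -0.0198  -0.0425]
 [330.     320.      -0.0177   0.0287]
 [337.     317.       0.0002   0.0282]
 [338.     305.       0.0168  -0.0003]
 [332.     296.       0.0153  -0.029 ]
 [333.     277.       0.0419  -0.0781]
 [328.     275.       0.0336  -0.0887]
 [328.     261.       0.0523  -0.1277]
 [326.     256.       0.0547  -0.1441]]
```

{"api": "arm_command", "payload": {
  "rows": [
    {"fingers": 0, "dx": 0.001, "dy": 0.002, "dz": 0.03, "twist": 0},
    {"fingers": 0, "dx": 0, "dy": 0, "dz": 0.03, "twist": 0},
    {"fingers": 0, "dx": 0, "dy": 0, "dz": 0.02, "twist": 0},
    {"fingers": 0, "dx": 0, "dy": 0, "dz": 0.008, "twist": 0},
    {"fingers": 0, "dx": 0, "dy": 0, "dz": 0.008, "twist": 0},
    {"fingers": 0, "dx": 0, "dy": 0, "dz": 0.006, "twist": 0},
    {"fingers": 0, "dx": 0, "dy": 0, "dz": 0, "twist": 0}
  ]
}}

```text
clock: 18.75
ee_pos: [0.5277, -0.3547, 0.2383]
eef_rot: [[0.95, 0.313, -0.0], [0.313, -0.95, -0.0], [-0.0, -0.0, -1.0]]
force: [0.2, 0.1, -1.8]
finger_gap: 0.206
grip_force: 60.7
```

{"api": "arm_command", "payload": {
  "rows": [
    {"fingers": 0, "dx": 0, "dy": 0, "dz": 0.012, "twist": 0},
    {"fingers": 0, "dx": 0, "dy": 0, "dz": 0.012, "twist": 0},
    {"fingers": 0, "dx": 0, "dy": 0, "dz": 0.012, "twist": 0},
    {"fingers": 0, "dx": 0, "dy": 0, "dz": 0, "twist": 0}
  ]
}}

```text
clock: 19.25
ee_pos: [0.5268, -0.3542, 0.2007]
eef_rot: [[0.95, 0.313, -0.002], [0.313, -0.95, 0.001], [-0.002, -0.002, -1.0]]
force: [-0.3, -0.1, -1.1]
finger_gap: 0.202
grip_force: 60.7
```

```bash
python3 lean2.py .10 .22
```

```text
[[0.1, -12.77], [0.1, -13.08], [0.11, -13.32], [0.14, -12.31], [0.14, -10.6], [0.15, -10.08], [0.15, -10.03], [0.16, -10.15], [0.16, -10.17], [0.16, -10.26], [0.17, -10.35], [0.17, -10.47], [0.18, -10.5], [0.18, -10.4], [0.18, -10.33], [0.19, -10.36], [0.19, -10.43], [0.2, -10.57], [0.2, -10.72], [0.2, -10.8], [0.21, -10.73], [0.21, -10.45], [0.22, -10.36]]
lean deg (+ = top towards +x) 2.692282097891517 left edge mm -24.95052682619218
```

{"api": "arm_command", "payload": {
  "rows": [
    {"fingers": 0, "dx": 0, "dy": 0, "dz": 0.012, "twist": 0},
    {"fingers": 0, "dx": 0, "dy": 0, "dz": 0.012, "twist": 0},
    {"fingers": 0, "dx": 0, "dy": 0, "dz": 0.01, "twist": 0},
    {"fingers": 0, "dx": 0, "dy": 0, "dz": 0, "twist": 0}
  ]
}}

```text
clock: 19.8
ee_pos: [0.527, -0.3543, 0.167]
eef_rot: [[0.95, 0.313, -0.002], [0.313, -0.95, 0.001], [-0.001, -0.002, -1.0]]
force: [0.3, 1.0, -1.4]
finger_gap: 0.2
grip_force: 60.7
```

{"api": "arm_command", "payload": {
  "rows": [
    {"fingers": 0, "dx": 0, "dy": 0, "dz": 0.004, "twist": 0},
    {"fingers": 0, "dx": 0, "dy": 0, "dz": 0, "twist": 0}
  ]
}}

```text
clock: 20.05
ee_pos: [0.5276, -0.3548, 0.1643]
eef_rot: [[0.95, 0.313, 0.0], [0.313, -0.95, -0.0], [-0.0, 0.0, -1.0]]
force: [0.0, -0.4, -1.4]
finger_gap: 0.2
grip_force: 60.7
```

{"api": "arm_command", "payload": {
  "rows": [
    {"fingers": 0, "dx": 0, "dy": 0, "dz": 0.003, "twist": 0},
    {"fingers": 0, "dx": 0, "dy": 0, "dz": 0, "twist": 0}
  ]
}}

```text
clock: 20.3
ee_pos: [0.5275, -0.3547, 0.1612]
eef_rot: [[0.95, 0.313, -0.0], [0.313, -0.95, 0.0], [-0.0, -0.0, -1.0]]
force: [-1.1, -0.1, -1.8]
finger_gap: 0.204
grip_force: 60.7
```

{"api": "arm_command", "payload": {
  "rows": [
    {"fingers": 0, "dx": 0, "dy": 0, "dz": 0.002, "twist": 0},
    {"fingers": 0, "dx": 0, "dy": 0, "dz": 0, "twist": 0}
  ]
}}

```text
clock: 20.55
ee_pos: [0.5279, -0.355, 0.1597]
eef_rot: [[0.95, 0.313, 0.001], [0.313, -0.95, -0.0], [0.001, 0.001, -1.0]]
force: [0.3, -0.5, 1.8]
finger_gap: 0.203
grip_force: 61.1
```

{"api": "arm_command", "payload": {
  "rows": [
    {"fingers": 0, "dx": 0, "dy": 0, "dz": 0.001, "twist": 0},
    {"fingers": 0, "dx": 0, "dy": 0, "dz": 0, "twist": 0}
  ]
}}

```text
clock: 20.8
ee_pos: [0.5282, -0.3551, 0.1597]
eef_rot: [[0.95, 0.313, 0.001], [0.313, -0.95, -0.001], [0.001, 0.001, -1.0]]
force: [-1.9, 1.2, 8.4]
finger_gap: 0.202
grip_force: 62.2
```

{"api": "arm_command", "payload": {
  "rows": [
    {"fingers": 0.3, "dx": 0, "dy": 0, "dz": -0.0005, "twist": 0},
    {"fingers": 0.5, "dx": 0, "dy": 0, "dz": 0, "twist": 0},
    {"fingers": 0.8, "dx": 0, "dy": 0, "dz": 0, "twist": 0},
    {"fingers": 0.8, "dx": 0, "dy": 0, "dz": 0, "twist": 0},
    {"fingers": 0.8, "dx": 0, "dy": 0, "dz": -0.03, "twist": 0},
    {"fingers": 0.8, "dx": 0, "dy": 0, "dz": -0.05, "twist": 0},
    {"fingers": 1, "dx": 0, "dy": 0, "dz": -0.05, "twist": 0},
    {"fingers": 1, "dx": 0, "dy": 0, "dz": -0.05, "twist": 0}
  ]
}}

```text
clock: 21.8
ee_pos: [0.5274, -0.3546, 0.3404]
eef_rot: [[0.95, 0.313, 0.0], [0.313, -0.95, 0.0], [0.0, -0.0, -1.0]]
force: [0.4, -0.5, -0.6]
finger_gap: 1.003
grip_force: 0.0
```

```bash
cat > stand.py <<'E'
from h import *
import sys
np.set_printoptions(precision=4,suppress=True)
# head/foot of handle in side view: mask in the caddy area, hull corners onto the plane of the handle top
s=vision.grab_frame("side"); h=cv2.cvtColor(s,cv2.COLOR_RGB2HSV); m=cv2.inRange(h,(8,90,60),(22,255,255))
x,y,zt=map(float,sys.argv[1:4]); u,v=proj("side",[[x,y,zt-.05]])[0].astype(int); k=np.zeros_like(m); k[v-35:v+25,u-25:u+25]=m[v-35:v+25,u-25:u+25]
c=max(cv2.findContours(k,0,2)[0],key=cv2.contourArea); q=cv2.approxPolyDP(c,1.5,True)[:,0].astype(float)
print(np.c_[q,onz("side",q,zt)[:,:2]]); print("expected px of handle axis top/rim",proj("side",[[x,y,zt],[x,y,.094]]))
p=readout.state(); print(p["ee_pos"],p["force"])
E
python3 stand.py .518 -.358 .194
```

```text
[[329.     304.       0.5216  -0.3473]
 [321.     308.       0.502   -0.356 ]
 [322.     327.       0.4982  -0.4066]
 [320.     330.       0.4929  -0.4138]
 [327.     343.       0.5041  -0.4484]
 [334.     343.       0.5193  -0.4503]
 [332.     326.       0.5207  -0.4067]
 [333.     307.       0.5296  -0.3566]]
expected px of handle axis top/rim [[328.0388 308.0173]
 [327.8087 331.1749]]
[ 0.53   -0.3563  0.3482] [ 2.896  -1.5594  5.8126]
```

The scraper stands upright and free: its handle-top corners average about (0.516,-0.356), directly above its foot. Next is the tamper.

{"api": "arm_command", "payload": {
  "rows": [
    {"fingers": 1, "dx": 0, "dy": 0, "dz": 0, "twist": 0.092},
    {"fingers": 1, "dx": 0.0069, "dy": -0.0547, "dz": 0, "twist": 0},
    {"fingers": 1, "dx": 0.0069, "dy": -0.0547, "dz": 0, "twist": 0},
    {"fingers": 1, "dx": 0.0069, "dy": -0.0547, "dz": 0, "twist": 0},
    {"fingers": 1, "dx": 0.0069, "dy": -0.0547, "dz": 0, "twist": 0},
    {"fingers": 1, "dx": 0.0069, "dy": -0.0547, "dz": 0, "twist": 0},
    {"fingers": 1, "dx": 0.0069, "dy": -0.0547, "dz": 0, "twist": 0},
    {"fingers": 1, "dx": 0.0069, "dy": -0.0547, "dz": 0, "twist": 0}
  ]
}}

```text
clock: 22.85
ee_pos: [0.5087, 0.0324, 0.3388]
eef_rot: [[0.985, 0.173, 0.001], [0.173, -0.985, -0.0], [0.0, 0.0, -1.0]]
force: [0.0, 0.2, -0.3]
finger_gap: 1.0
grip_force: 0.0
```

{"api": "arm_command", "payload": {
  "rows": [
    {"fingers": 1, "dx": 0.0069, "dy": -0.0547, "dz": 0, "twist": 0},
    {"fingers": 1, "dx": 0.0069, "dy": -0.0547, "dz": 0, "twist": 0},
    {"fingers": 1, "dx": 0.0069, "dy": -0.0547, "dz": 0, "twist": 0},
    {"fingers": 1, "dx": 0.0069, "dy": -0.0547, "dz": 0, "twist": 0},
    {"fingers": 1, "dx": 0, "dy": 0, "dz": 0.05, "twist": 0},
    {"fingers": 1, "dx": 0, "dy": 0, "dz": 0.05, "twist": 0},
    {"fingers": 1, "dx": 0, "dy": 0, "dz": 0.04, "twist": 0},
    {"fingers": 1, "dx": 0, "dy": 0, "dz": 0, "twist": 0}
  ]
}}

```text
clock: 23.85
ee_pos: [0.4964, 0.2498, 0.1961]
eef_rot: [[0.985, 0.173, -0.006], [0.173, -0.985, -0.003], [-0.006, 0.002, -1.0]]
force: [0.3, 0.9, 0.2]
finger_gap: 0.997
grip_force: 0.0
```

```bash
python3 - <<'E'
from h import *
np.set_printoptions(precision=4,suppress=True)
p=readout.state(); print(p["ee_pos"],p["force"],p["eef_rot"][:,0])
P=p["ee_pos"];u=p["eef_rot"][:,1]
t=vision.grab_frame("top").astype(float); f=t[:,:,0]-t[:,:,2]
hs=cv2.cvtColor(t.astype(np.uint8),cv2.COLOR_RGB2HSV)
# tamper front face axis expected points
Z=np.array([-.565,-.0996,.819]);X=np.array([.807,.142,.574]);o=np.array([.5849,.2668,.0276])
for z in(.06,.075,.09,.105,.12):
    w=o+Z*z+X*.012; c=proj("top",[w])[0]; r=int(round(c[1])); a=int(round(c[0]))
    row=hs[r,a-16:a+17]; print(c.round(1), "R-B:",f[r,a-16:a+17].astype(int).tolist())
E
```

```text
[0.4964 0.2498 0.1961] [0.3496 0.9375 0.1566] [ 0.9849  0.173  -0.0061]
[195.7 231.6] R-B: [68, 64, 52, 34, 33, 32, 37, 38, 35, 37, 33, 44, 67, 77, 76, 76, 74, 67, 50, 37, 32, 24, 14, 9, 10, 12, 25, 33, 33, 35, 34, 45, 60]
[195.1 234.6] R-B: [60, 66, 60, 37, 33, 32, 34, 36, 38, 37, 38, 46, 66, 77, 79, 79, 79, 73, 60, 36, 33, 34, 33, 35, 37, 36, 35, 33, 37, 37, 37, 37, 53]
[194.4 237.7] R-B: [-4, -3, 0, -4, 0, 7, 16, 30, 36, 36, 36, 44, 63, 79, 78, 80, 80, 76, 65, 41, 33, 32, 34, 35, 36, 36, 36, 37, 34, 36, 35, 36, 49]
[193.8 240.8] R-B: [-4, -5, -6, -4, -6, -7, 0, 4, 1, 10, 26, 58, 78, 82, 80, 80, 78, 72, 52, 34, 32, 31, 32, 35, 35, 35, 34, 35, 35, 33, 37, 39, 56]
[193.1 244. ] R-B: [-5, -2, -5, -3, -6, -5, -5, -2, -5, -4, 3, -3, 13, 26, 38, 36, 38, 35, 29, 11, 8, 9, 9, 14, 24, 29, 21, 6, -4, 0, -4, -1, 4]
```

{"api": "arm_command", "payload": {
  "rows": [
    {"fingers": 1, "dx": 0, "dy": -0.002, "dz": 0.02, "twist": 0},
    {"fingers": 1, "dx": 0, "dy": 0, "dz": 0.02, "twist": 0},
    {"fingers": 1, "dx": 0, "dy": 0, "dz": 0, "twist": 0},
    {"fingers": 1, "dx": 0, "dy": 0, "dz": 0, "twist": 0}
  ]
}}

```text
clock: 24.4
ee_pos: [0.4992, 0.2536, 0.1607]
eef_rot: [[0.985, 0.173, 0.003], [0.173, -0.985, 0.001], [0.003, -0.001, -1.0]]
force: [0.0, -0.1, 0.6]
finger_gap: 0.997
grip_force: 0.0
```

{"api": "arm_command", "payload": {
  "rows": [
    {"fingers": 1, "dx": -0.003, "dy": 0, "dz": 0.006, "twist": 0},
    {"fingers": 1, "dx": 0, "dy": 0, "dz": 0, "twist": 0},
    {"fingers": 0.4, "dx": 0, "dy": 0, "dz": 0, "twist": 0},
    {"fingers": 0.1, "dx": 0, "dy": 0, "dz": 0, "twist": 0},
    {"fingers": 0, "dx": 0, "dy": 0, "dz": 0, "twist": 0},
    {"fingers": 0, "dx": 0, "dy": 0, "dz": 0, "twist": 0},
    {"fingers": 0, "dx": 0, "dy": 0, "dz": 0, "twist": 0}
  ]
}}

```text
clock: 25.28
ee_pos: [0.4952, 0.2525, 0.1529]
eef_rot: [[0.985, 0.173, 0.0], [0.173, -0.985, 0.0], [0.0, -0.0, -1.0]]
force: [-0.6, 0.4, 1.8]
finger_gap: 0.204
grip_force: 58.5
```

{"api": "arm_command", "payload": {
  "rows": [
    {"fingers": 0, "dx": 0.005, "dy": 0, "dz": -0.02, "twist": 0},
    {"fingers": 0, "dx": 0.005, "dy": 0, "dz": -0.03, "twist": 0},
    {"fingers": 0, "dx": 0.005, "dy": 0, "dz": -0.04, "twist": 0},
    {"fingers": 0, "dx": 0, "dy": 0, "dz": -0.04, "twist": 0},
    {"fingers": 0, "dx": 0, "dy": 0, "dz": -0.04, "twist": 0},
    {"fingers": 0, "dx": 0, "dy": 0, "dz": -0.03, "twist": 0},
    {"fingers": 0, "dx": 0, "dy": 0, "dz": 0, "twist": -0.092},
    {"fingers": 0, "dx": -0.0292, "dy": 0.0464, "dz": 0, "twist": 0}
  ]
}}

```text
clock: 26.28
ee_pos: [0.496, 0.205, 0.3524]
eef_rot: [[0.947, 0.321, -0.001], [0.321, -0.947, 0.003], [0.0, -0.003, -1.0]]
force: [0.5, -1.9, -2.1]
finger_gap: 0.198
grip_force: 59.2
```

{"api": "arm_command", "payload": {
  "rows": [
    {"fingers": 0, "dx": -0.0292, "dy": 0.0464, "dz": 0, "twist": 0},
    {"fingers": 0, "dx": -0.0292, "dy": 0.0464, "dz": 0, "twist": 0},
    {"fingers": 0, "dx": -0.0292, "dy": 0.0464, "dz": 0, "twist": 0},
    {"fingers": 0, "dx": -0.0292, "dy": 0.0464, "dz": 0, "twist": 0},
    {"fingers": 0, "dx": -0.0292, "dy": 0.0464, "dz": 0, "twist": 0},
    {"fingers": 0, "dx": -0.0292, "dy": 0.0464, "dz": 0, "twist": 0},
    {"fingers": 0, "dx": -0.0292, "dy": 0.0464, "dz": 0, "twist": 0},
    {"fingers": 0, "dx": -0.0292, "dy": 0.0464, "dz": 0, "twist": 0}
  ]
}}

```text
clock: 27.28
ee_pos: [0.3898, -0.2253, 0.3525]
eef_rot: [[0.95, 0.313, -0.001], [0.313, -0.95, 0.0], [-0.001, -0.0, -1.0]]
force: [0.4, -0.3, -2.2]
finger_gap: 0.205
grip_force: 59.2
```

{"api": "arm_command", "payload": {
  "rows": [
    {"fingers": 0, "dx": -0.0292, "dy": 0.0464, "dz": 0, "twist": 0},
    {"fingers": 0, "dx": -0.0292, "dy": 0.0464, "dz": 0, "twist": 0},
    {"fingers": 0, "dx": 0, "dy": 0, "dz": 0, "twist": 0},
    {"fingers": 0, "dx": 0, "dy": 0, "dz": 0, "twist": 0}
  ]
}}

```text
clock: 27.78
ee_pos: [0.3644, -0.3294, 0.3522]
eef_rot: [[0.95, 0.313, -0.001], [0.313, -0.95, 0.001], [-0.0, -0.001, -1.0]]
force: [0.5, -0.0, -2.0]
finger_gap: 0.205
grip_force: 59.4
```

{"api": "arm_command", "payload": {
  "rows": [
    {"fingers": 0, "dx": 0.001, "dy": 0, "dz": 0.04, "twist": 0},
    {"fingers": 0, "dx": 0, "dy": 0, "dz": 0.04, "twist": 0},
    {"fingers": 0, "dx": 0, "dy": 0, "dz": 0.04, "twist": 0},
    {"fingers": 0, "dx": 0, "dy": 0, "dz": 0.034, "twist": 0},
    {"fingers": 0, "dx": 0, "dy": 0, "dz": 0, "twist": 0},
    {"fingers": 0, "dx": 0.015, "dy": 0, "dz": 0, "twist": 0},
    {"fingers": 0, "dx": 0.015, "dy": 0, "dz": 0, "twist": 0},
    {"fingers": 0, "dx": 0.01, "dy": 0, "dz": 0, "twist": 0}
  ]
}}

```text
clock: 28.78
ee_pos: [0.4041, -0.3179, 0.2008]
eef_rot: [[0.95, 0.313, 0.0], [0.313, -0.95, -0.002], [-0.001, 0.002, -1.0]]
force: [-6.0, -1.5, 1.7]
finger_gap: 0.201
grip_force: 59.6
```

{"api": "arm_command", "payload": {
  "rows": [
    {"fingers": 0, "dx": 0.01, "dy": 0, "dz": 0.001, "twist": 0},
    {"fingers": 0, "dx": 0.01, "dy": 0, "dz": 0.001, "twist": 0},
    {"fingers": 0, "dx": 0.01, "dy": 0, "dz": 0, "twist": 0},
    {"fingers": 0, "dx": 0.01, "dy": 0, "dz": 0, "twist": 0},
    {"fingers": 0, "dx": 0.005, "dy": 0, "dz": 0, "twist": 0},
    {"fingers": 0, "dx": 0.004, "dy": 0, "dz": 0, "twist": 0},
    {"fingers": 0, "dx": 0.0, "dy": 0, "dz": 0, "twist": 0}
  ]
}}

```text
clock: 29.65
ee_pos: [0.4504, -0.3019, 0.1968]
eef_rot: [[0.95, 0.313, 0.0], [0.313, -0.95, 0.0], [0.0, 0.0, -1.0]]
force: [-2.4, -0.8, -0.9]
finger_gap: 0.2
grip_force: 58.4
```

{"api": "arm_command", "payload": {
  "rows": [
    {"fingers": 0, "dx": 0.004, "dy": 0, "dz": 0, "twist": 0},
    {"fingers": 0, "dx": 0.003, "dy": 0, "dz": 0, "twist": 0},
    {"fingers": 0, "dx": 0, "dy": 0, "dz": 0, "twist": 0}
  ]
}}

```text
clock: 30.02
ee_pos: [0.4569, -0.2997, 0.1968]
eef_rot: [[0.95, 0.313, 0.0], [0.313, -0.95, 0.0], [0.0, 0.0, -1.0]]
force: [-2.8, -1.0, 0.1]
finger_gap: 0.207
grip_force: 58.4
```

{"api": "arm_command", "payload": {
  "rows": [
    {"fingers": 0, "dx": 0.003, "dy": 0, "dz": 0, "twist": 0},
    {"fingers": 0, "dx": 0, "dy": 0, "dz": 0, "twist": 0}
  ]
}}

```text
clock: 30.28
ee_pos: [0.4597, -0.2988, 0.1967]
eef_rot: [[0.95, 0.313, 0.0], [0.313, -0.95, 0.0], [0.0, -0.0, -1.0]]
force: [-3.2, -1.6, -0.0]
finger_gap: 0.204
grip_force: 58.4
```

```bash
cat > lean3.py <<'E'
from h import *
import sys
z1,z2,ua=map(float,sys.argv[1:4])
s=vision.grab_frame("side").astype(float); p=readout.state()["ee_pos"]; f=s[:,:,0]-s[:,:,2]
k=np.diff(proj("side",[p,p+[.01,0,0]])[:,0])[0]/10
for z in np.arange(z1,z2,.01):
    u,v=proj("side",[[p[0],p[1],z]])[0]; a=int(round(u)); print(round(z,3),round(v),"u-a %.1f"%(u-a),f[int(round(v)),a-14:a+12].astype(int).tolist())
print("px/mm",k)
E
python3 lean3.py .09 .235 0
```

```text
0.09 314 u-a -0.5 [36, 36, 36, 36, 34, 35, 34, 33, 30, 43, 72, 84, 84, 80, 78, 76, 73, 74, 71, 61, 42, 33, 30, 23, 16, 14]
0.1 312 u-a 0.4 [36, 36, 36, 36, 36, 36, 36, 36, 35, 42, 61, 79, 84, 83, 80, 77, 76, 74, 73, 72, 61, 43, 31, 22, 16, 15]
0.11 310 u-a 0.3 [37, 36, 36, 35, 36, 37, 36, 37, 37, 46, 63, 81, 85, 81, 79, 77, 75, 74, 73, 72, 60, 41, 23, 15, 14, 15]
0.12 307 u-a 0.1 [37, 37, 36, 35, 36, 36, 35, 34, 38, 47, 68, 85, 87, 83, 78, 76, 74, 72, 73, 71, 57, 33, 18, 16, 15, 16]
0.13 305 u-a 0.0 [36, 36, 36, 35, 36, 36, 37, 37, 38, 47, 70, 87, 89, 82, 78, 75, 73, 71, 72, 69, 53, 30, 17, 16, 16, 16]
0.14 303 u-a -0.1 [37, 36, 36, 36, 36, 36, 35, 36, 37, 47, 71, 88, 88, 82, 79, 75, 72, 71, 71, 66, 49, 28, 20, 16, 15, 15]
0.15 300 u-a -0.2 [36, 36, 36, 36, 36, 35, 36, 36, 41, 55, 74, 81, 80, 74, 72, 72, 71, 70, 70, 63, 48, 39, 36, 35, 32, 31]
0.16 298 u-a -0.4 [36, 36, 36, 36, 37, 36, 36, 38, 43, 54, 53, 36, 24, 20, 24, 34, 49, 59, 64, 59, 45, 36, 36, 37, 36, 36]
0.17 296 u-a 0.5 [37, 36, 36, 36, 36, 37, 36, 37, 38, 44, 46, 32, 15, 9, 2, 0, 1, 3, 9, 23, 41, 44, 38, 36, 36, 37]
0.18 293 u-a 0.4 [35, 36, 37, 36, 35, 36, 36, 36, 38, 42, 43, 24, 13, 8, 1, 1, 1, 0, 1, 5, 16, 23, 26, 30, 32, 33]
0.19 291 u-a 0.2 [36, 36, 36, 36, 35, 35, 35, 32, 27, 30, 30, 16, 7, 3, 1, 0, 1, 1, 1, 1, 1, 3, 4, 7, 10, 18]
0.2 288 u-a 0.1 [35, 36, 35, 36, 35, 35, 30, 18, 10, 19, 21, 8, 0, 0, 1, 3, 4, 4, 3, 2, 4, 7, 9, 9, 8, 5]
0.21 286 u-a -0.1 [36, 37, 36, 37, 35, 36, 31, 18, 11, 18, 19, 7, 0, 0, 2, 4, 5, 5, 7, 6, 6, 8, 8, 8, 8, 6]
0.22 283 u-a -0.2 [35, 36, 36, 36, 36, 35, 27, 14, 3, 0, 0, 0, 0, 0, 2, 5, 5, 3, 5, 6, 8, 9, 12, 20, 27, 29]
0.23 280 u-a -0.3 [36, 37, 37, 35, 33, 25, 14, 5, 1, 1, -1, 1, 0, 0, 0, 0, 1, 3, 6, 7, 8, 8, 13, 26, 34, 35]
px/mm 0.4243761379470016
```

{"api": "arm_command", "payload": {
  "rows": [
    {"fingers": 0, "dx": 0.0025, "dy": 0, "dz": 0, "twist": 0},
    {"fingers": 0, "dx": 0, "dy": 0, "dz": 0, "twist": 0}
  ]
}}

```text
clock: 30.58
ee_pos: [0.4613, -0.2984, 0.1967]
eef_rot: [[0.95, 0.312, -0.001], [0.312, -0.95, -0.0], [-0.001, -0.0, -1.0]]
force: [-5.8, -1.9, 1.5]
finger_gap: 0.202
grip_force: 58.7
```

```bash
python3 lean3.py .10 .155 0
```

```text
0.1 312 u-a 0.0 [36, 35, 36, 37, 36, 36, 35, 35, 39, 55, 76, 86, 85, 81, 78, 76, 75, 74, 72, 61, 44, 31, 22, 16, 14, 15]
0.11 309 u-a -0.1 [36, 36, 36, 35, 36, 35, 35, 38, 46, 64, 80, 87, 84, 80, 77, 75, 74, 73, 72, 63, 42, 21, 15, 15, 15, 15]
0.12 307 u-a -0.2 [37, 37, 35, 36, 36, 35, 35, 37, 46, 64, 81, 86, 82, 79, 76, 74, 73, 72, 72, 63, 41, 22, 16, 16, 16, 16]
0.13 305 u-a -0.3 [36, 35, 35, 36, 37, 36, 37, 37, 47, 64, 82, 86, 82, 78, 76, 73, 72, 72, 71, 62, 40, 21, 16, 15, 16, 17]
0.14 302 u-a -0.4 [36, 36, 36, 36, 35, 34, 36, 38, 48, 68, 85, 88, 83, 78, 76, 74, 72, 70, 68, 57, 43, 30, 23, 19, 18, 16]
0.15 300 u-a 0.4 [36, 36, 36, 36, 36, 35, 35, 35, 38, 48, 70, 84, 83, 76, 75, 74, 71, 70, 70, 68, 57, 44, 38, 36, 34, 31]
px/mm 0.4242135814659832
```

{"api": "arm_command", "payload": {
  "rows": [
    {"fingers": 0, "dx": -0.02, "dy": 0, "dz": 0, "twist": 0},
    {"fingers": 0, "dx": 0, "dy": 0, "dz": -0.05, "twist": 0},
    {"fingers": 0, "dx": 0, "dy": 0, "dz": -0.05, "twist": 0},
    {"fingers": 0, "dx": 0.03, "dy": 0.0027, "dz": 0, "twist": 0},
    {"fingers": 0, "dx": 0.024, "dy": 0, "dz": 0, "twist": 0},
    {"fingers": 0, "dx": 0, "dy": 0, "dz": 0, "twist": 0},
    {"fingers": 0, "dx": 0, "dy": 0, "dz": 0, "twist": 0},
    {"fingers": 0, "dx": 0, "dy": 0, "dz": 0, "twist": 0}
  ]
}}

```text
clock: 31.62
ee_pos: [0.494, -0.2908, 0.2967]
eef_rot: [[0.95, 0.311, -0.0], [0.311, -0.95, -0.0], [-0.0, 0.0, -1.0]]
force: [0.4, 0.0, -2.4]
finger_gap: 0.204
grip_force: 59.4
```

```bash
python3 lean3.py .19 .255 0; python3 - <<'E'
from h import *
np.set_printoptions(precision=4,suppress=True)
st=readout.state();p=st["ee_pos"];R=st["eef_rot"][:2,:2]; print(p,(np.array([.4963,-.2897])-p[:2])@R)
# foot (steel) in the side view: grey rows under the handle; print image rows at foot heights
s=vision.grab_frame("side").astype(int)
for z in(p[2]-.145,p[2]-.13,p[2]-.118,p[2]-.108):
    u,v=proj("side",[[p[0],p[1],z]])[0]; a=int(round(u)); print("z",round(z,3),"row",round(v),"u-a %.1f"%(u-a),s[int(round(v)),a-22:a+22].sum(1).tolist())
E
```

```text
0.19 286 u-a 0.4 [35, 36, 36, 36, 36, 36, 35, 32, 30, 41, 65, 81, 85, 80, 78, 76, 75, 74, 73, 71, 62, 47, 38, 35, 36, 35]
0.2 284 u-a 0.4 [34, 35, 36, 36, 36, 36, 34, 33, 34, 46, 69, 86, 86, 80, 78, 76, 75, 73, 72, 71, 62, 47, 37, 36, 35, 35]
0.21 281 u-a 0.3 [35, 35, 36, 35, 34, 35, 35, 36, 40, 53, 75, 87, 86, 81, 78, 76, 74, 72, 72, 72, 62, 46, 37, 34, 35, 36]
0.22 279 u-a 0.2 [35, 35, 35, 35, 36, 36, 35, 36, 41, 54, 77, 87, 86, 81, 77, 74, 73, 71, 72, 71, 61, 46, 37, 35, 36, 36]
0.23 276 u-a 0.2 [34, 35, 35, 36, 36, 36, 35, 37, 42, 56, 76, 88, 87, 81, 78, 75, 73, 72, 71, 70, 60, 46, 37, 36, 36, 36]
0.24 274 u-a 0.1 [36, 36, 36, 36, 37, 36, 35, 36, 42, 55, 77, 88, 88, 82, 78, 75, 73, 71, 70, 69, 60, 45, 37, 36, 35, 36]
0.25 271 u-a 0.1 [36, 36, 36, 35, 35, 36, 35, 37, 45, 62, 80, 88, 87, 80, 77, 73, 71, 70, 70, 68, 60, 46, 39, 36, 35, 36]
px/mm 0.4468045485521316
[ 0.4941 -0.2907  0.2968] [ 0.0024 -0.0002]
z 0.152 row 296 u-a -0.4 [509, 509, 515, 519, 519, 516, 513, 507, 501, 503, 508, 515, 518, 519, 511, 483, 416, 323, 276, 269, 268, 259, 244, 238, 241, 241, 245, 243, 257, 321, 430, 503, 524, 525, 527, 522, 516, 508, 509, 515, 521, 525, 523, 523]
z 0.167 row 292 u-a -0.5 [513, 509, 501, 497, 501, 508, 512, 512, 507, 507, 513, 512, 507, 499, 469, 390, 297, 267, 269, 292, 334, 363, 367, 361, 350, 334, 302, 279, 283, 329, 425, 499, 520, 522, 517, 515, 510, 508, 509, 509, 510, 514, 515, 511]
z 0.179 row 289 u-a 0.5 [514, 514, 514, 512, 509, 507, 511, 516, 515, 510, 509, 510, 509, 509, 504, 470, 386, 297, 273, 277, 272, 263, 272, 283, 301, 322, 343, 360, 411, 493, 532, 514, 505, 511, 515, 511, 505, 507, 512, 520, 524, 527, 529, 524]
z 0.189 row 287 u-a 0.4 [515, 515, 512, 512, 508, 507, 507, 510, 508, 512, 516, 515, 509, 507, 493, 447, 362, 300, 297, 284, 264, 246, 241, 238, 235, 232, 234, 255, 336, 435, 487, 504, 507, 509, 514, 518, 522, 519, 521, 520, 520, 522, 529, 532]
```

{"api": "arm_command", "payload": {
  "rows": [
    {"fingers": 0, "dx": 0.0015, "dy": 0, "dz": 0.02, "twist": 0},
    {"fingers": 0, "dx": 0, "dy": 0, "dz": 0.02, "twist": 0},
    {"fingers": 0, "dx": 0, "dy": 0, "dz": 0.008, "twist": 0},
    {"fingers": 0, "dx": 0, "dy": 0, "dz": 0.008, "twist": 0},
    {"fingers": 0, "dx": 0, "dy": 0, "dz": 0.004, "twist": 0},
    {"fingers": 0, "dx": 0, "dy": 0, "dz": 0, "twist": 0}
  ]
}}

```text
clock: 32.48
ee_pos: [0.4964, -0.2897, 0.2369]
eef_rot: [[0.95, 0.313, 0.0], [0.313, -0.95, -0.0], [0.0, 0.0, -1.0]]
force: [0.2, 0.2, -2.5]
finger_gap: 0.207
grip_force: 59.3
```

{"api": "arm_command", "payload": {
  "rows": [
    {"fingers": 0, "dx": 0, "dy": 0, "dz": 0.012, "twist": 0},
    {"fingers": 0, "dx": 0, "dy": 0, "dz": 0.012, "twist": 0},
    {"fingers": 0, "dx": 0, "dy": 0, "dz": 0.012, "twist": 0},
    {"fingers": 0, "dx": 0, "dy": 0, "dz": 0, "twist": 0}
  ]
}}

```text
clock: 32.98
ee_pos: [0.4956, -0.2891, 0.1993]
eef_rot: [[0.95, 0.313, -0.002], [0.313, -0.95, 0.001], [-0.002, -0.002, -1.0]]
force: [-1.0, 0.0, -2.5]
finger_gap: 0.202
grip_force: 59.4
```

{"api": "arm_command", "payload": {
  "rows": [
    {"fingers": 0, "dx": 0, "dy": 0, "dz": 0.012, "twist": 0},
    {"fingers": 0, "dx": 0, "dy": 0, "dz": 0.012, "twist": 0},
    {"fingers": 0, "dx": 0, "dy": 0, "dz": 0.01, "twist": 0},
    {"fingers": 0, "dx": 0, "dy": 0, "dz": 0, "twist": 0}
  ]
}}

```text
clock: 33.48
ee_pos: [0.4957, -0.2892, 0.1657]
eef_rot: [[0.95, 0.313, -0.002], [0.313, -0.95, 0.001], [-0.002, -0.001, -1.0]]
force: [0.4, -0.2, -2.3]
finger_gap: 0.2
grip_force: 59.3
```

{"api": "arm_command", "payload": {
  "rows": [
    {"fingers": 0, "dx": 0, "dy": 0, "dz": 0.004, "twist": 0},
    {"fingers": 0, "dx": 0, "dy": 0, "dz": 0, "twist": 0}
  ]
}}

```text
clock: 33.72
ee_pos: [0.4964, -0.2896, 0.1628]
eef_rot: [[0.95, 0.313, 0.0], [0.313, -0.95, -0.0], [0.0, 0.0, -1.0]]
force: [-0.5, -0.6, -2.0]
finger_gap: 0.204
grip_force: 59.4
```

{"api": "arm_command", "payload": {
  "rows": [
    {"fingers": 0, "dx": 0, "dy": 0, "dz": 0.003, "twist": 0},
    {"fingers": 0, "dx": 0, "dy": 0, "dz": 0, "twist": 0}
  ]
}}

```text
clock: 33.98
ee_pos: [0.4963, -0.2896, 0.1597]
eef_rot: [[0.95, 0.313, -0.0], [0.313, -0.95, 0.0], [-0.0, -0.0, -1.0]]
force: [-0.5, 0.5, -1.8]
finger_gap: 0.203
grip_force: 59.4
```

{"api": "arm_command", "payload": {
  "rows": [
    {"fingers": 0, "dx": 0, "dy": 0, "dz": 0.0015, "twist": 0},
    {"fingers": 0, "dx": 0, "dy": 0, "dz": 0, "twist": 0}
  ]
}}

```text
clock: 34.22
ee_pos: [0.4967, -0.2898, 0.1589]
eef_rot: [[0.95, 0.313, 0.001], [0.313, -0.95, -0.0], [0.0, 0.0, -1.0]]
force: [-0.8, 0.4, 5.1]
finger_gap: 0.204
grip_force: 60.2
```

{"api": "arm_command", "payload": {
  "rows": [
    {"fingers": 0.3, "dx": 0, "dy": 0, "dz": -0.0005, "twist": 0},
    {"fingers": 0.5, "dx": 0, "dy": 0, "dz": 0, "twist": 0},
    {"fingers": 0.5, "dx": 0, "dy": 0, "dz": 0, "twist": 0},
    {"fingers": 0.5, "dx": 0, "dy": 0, "dz": 0, "twist": 0},
    {"fingers": 0.5, "dx": 0, "dy": 0, "dz": -0.03, "twist": 0},
    {"fingers": 0.5, "dx": 0, "dy": 0, "dz": -0.05, "twist": 0},
    {"fingers": 0.5, "dx": 0, "dy": 0, "dz": -0.05, "twist": 0},
    {"fingers": 0.5, "dx": 0, "dy": 0, "dz": -0.04, "twist": 0}
  ]
}}

```text
clock: 35.22
ee_pos: [0.4966, -0.2898, 0.331]
eef_rot: [[0.95, 0.313, 0.001], [0.313, -0.95, -0.001], [0.001, 0.001, -1.0]]
force: [0.4, 0.1, -0.3]
finger_gap: 0.5
grip_force: 0.0
```

{"api": "arm_command", "payload": {
  "rows": [
    {"fingers": 0.5, "dx": -0.04, "dy": -0.04, "dz": 0, "twist": 0},
    {"fingers": 0.5, "dx": -0.02, "dy": -0.05, "dz": 0, "twist": 0},
    {"fingers": 0.5, "dx": 0, "dy": -0.04, "dz": 0, "twist": 0},
    {"fingers": 0.5, "dx": 0, "dy": 0, "dz": 0, "twist": 0}
  ]
}}

```text
clock: 35.72
ee_pos: [0.3981, -0.1826, 0.329]
eef_rot: [[0.949, 0.316, 0.0], [0.316, -0.949, 0.001], [0.001, -0.0, -1.0]]
force: [0.5, -0.3, 0.4]
finger_gap: 0.5
grip_force: 0.0
```

```bash
python3 stand.py .517 -.357 .194; python3 stand.py .4963 -.2897 .184; python3 - <<'E'
from h import *
np.set_printoptions(precision=4,suppress=True)
a=cv2.imread("pics/top0.png").astype(int); t=vision.grab_frame("top")[:,:,::-1]; s=vision.grab_frame("side")[:,:,::-1]; cv2.imwrite("pics/tf.png",t);cv2.imwrite("pics/sf.png",s)
d=(abs(t.astype(int)-a).max(2)>60).astype(np.uint8); n,_,st,c=cv2.connectedComponentsWithStats(cv2.morphologyEx(d,cv2.MORPH_OPEN,np.ones((3,3))))
for i in range(1,n): print(st[i],c[i].round())
h=cv2.cvtColor(t,cv2.COLOR_BGR2HSV); m=((t.max(2)<120)&(h[:,:,1]>120)&(h[:,:,0]<15)).astype(np.uint8)[155:200,275:330]; print("dark chip px in pan",m[:37].sum())
E
```

```text
[[312.     285.       0.4887  -0.2889]
 [312.     317.       0.4789  -0.3777]
 [322.     315.       0.502   -0.3751]
 [322.     328.       0.4979  -0.4092]
 [320.     330.       0.4929  -0.4138]
 [327.     343.       0.5041  -0.4484]
 [334.     343.       0.5193  -0.4503]
 [334.     308.       0.5315  -0.3596]
 [331.     304.       0.5262  -0.3479]
 [323.     307.       0.5069  -0.3538]
 [321.     305.       0.503   -0.3478]
 [322.     287.       0.5114  -0.2975]
 [320.     284.       0.5078  -0.2883]]
expected px of handle axis top/rim [[327.5496 307.699 ]
 [327.3469 330.8649]]
[ 0.3988 -0.1843  0.3292] [-0.3242 -0.5487 -0.9462]
[[312.     285.       0.4893  -0.2816]
 [312.     317.       0.4795  -0.3713]
 [321.     314.       0.5008  -0.3657]
 [322.     323.       0.5002  -0.3899]
 [333.     323.       0.5249  -0.3929]
 [334.     309.       0.5322  -0.3557]
 [332.     305.       0.5291  -0.3442]
 [329.     304.       0.5225  -0.3405]
 [323.     307.       0.5077  -0.3471]
 [321.     305.       0.5038  -0.3411]
 [321.     285.       0.5106  -0.2842]
 [319.     283.       0.5066  -0.
[... 179 characters left out ...]
   4   9  30] [206. 225.]
[194 233  15  23 175] [201. 244.]
[455 234   9  11  76] [459. 239.]
[157 238  17  25 197] [165. 251.]
[422 244   9  10  76] [426. 249.]
[418 275   8  14  64] [421. 280.]
[365 281  37  41 461] [388. 301.]
[438 283  35  28 692] [456. 296.]
[388 286   3   3   9] [389. 287.]
[416 296   3   4  12] [417. 298.]
[369 313   6   5  23] [372. 315.]
[412 312  10   6  42] [416. 315.]
[409 325   3   4  12] [410. 326.]
[ 429  338   26  114 1247] [441. 395.]
[611 338  28  48 476] [622. 356.]
[634 351   6   6  30] [637. 353.]
[562 359  34  25 420] [577. 370.]
[628 385  12   8  61] [634. 388.]
[603 430  10  16 115] [607. 437.]
[582 452  31  28 446] [598. 470.]
dark chip px in pan 259
```

```bash
python3 - <<'E'
import cv2,numpy as np
for f in("side0","sf","top0","tf","t5"):
    i=cv2.imread(f"pics/{f}.png");m=cv2.inRange(cv2.cvtColor(i,cv2.COLOR_BGR2HSV),(3,150,30),(16,255,255))
    k=np.zeros_like(m); b=(310,390,245,305) if f[0]=="s" else (270,325,425,490); k[b[0]:b[1],b[2]:b[3]]=m[b[0]:b[1],b[2]:b[3]]
    n,_,st,c=cv2.connectedComponentsWithStats(k); j=1+st[1:,4].argmax(); print(f,st[j],c[j].round(1), i[296,456])
E
```

```text
side0 [ 258  323   33   52 1131] [274.4 348.6] [135 154 168]
sf [ 258  323   33   52 1134] [274.4 348.6] [135 153 167]
top0 [437 281  42  31 833] [457.6 295.3] [ 10  75 154]
tf [452 281  27  18 112] [468.2 287.5] [66 67 57]
t5 [437 281  42  31 835] [457.5 295.3] [ 10  91 178]
```

The carton hasn't moved: its side view is identical, and the arm only hides it in the top view. Both tools stand, the chips are in the pan, and the robot touches nothing, so I'm handing in.

```bash
python3 -c "from plant import close_job; print(close_job())"
```

```text
the job is handed in; nothing more can be done
None
```

I swept all three chips into the pan with the scraper, then stood the scraper upright in the caddy's wide compartment and the tamper upright in the narrow one; the job was handed in at about 36 s, and no verdict came back.

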